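# Pack away the spark plug kit in the lidded chest

### The arm

A 6-joint arm with a two-finger parallel gripper is mounted at the origin on the work surface. World frame = base frame: x ahead of the robot, y to its left, z up, the work surface at z = 0. Lengths are in m, angles in rad, forces in N, time in s.
With the tool pointing down it reaches from about 0.225 to 0.875 m from the base axis. Payload 3.4 kg.
Tool frame: the origin (TCP) lies at the very end of the fingers, on their centre line; the grasp point (between the pads) lies 19 mm behind it; z points along the fingers, x is the direction in which the jaws open and shut, and the axes are right-handed (so a half turn about z gives the same grasp; the last joint's range is limited). The gripper opens to 85 mm and grips with 20 to 120 N. Pads are 22 mm wide; open, the fingers measure 114 mm over their backs; the gripper's body (76 mm by 85 mm) begins 54 mm behind the grasp point. The pads swing forward as they close: fully open they stand 13 mm farther back than shut.
Start: joints at [1.2, 0.276, 1.505, -0, 1.361, -0.121], TCP at [0.142, 0.557, 0.231] pointing down, gripper open.
Joint ranges: [-2.89, 2.89], [-0.75, 2.08], [0.22, 2.7], [-1.18, 4.32], [0.11, 2.71], [-2.7, 2.7]. Speed limits (rad/s): [2.57, 2.57, 3.14, 3.14, 3.14, 3.14].

### API

Orientations are given as a unit quaternion [w, x, y, z].
In Python, from rig import manip gives the robot as it stands.
- The arm moves only by the tool send_rows, never from a script. Its argument "increments" is a list of rows, each a list of 5 numbers: the opening, from 0 (shut) to 1 (fully open), then the shift along the tool's x, y, z in m, then the turn about the tool's z in rad. A call has 1 to 8 rows; each row shifts and turns the commanded pose from where the row before left it, along the tool's axes as they then stand; what a row does not reach is not made up. A row lasts 1/8 s, in which the tool goes at most 62.5 mm and 10.7 degrees, less where a joint would pass 70% of its speed; a pose out of reach is approached as far as the arm can. A call is refused whole if a number of a shift passes 0.0625 or a number of a turn 0.188, either way. A call with a gripper value outside its range is refused whole. The fingers move at their own pace and stop on an object; "squeeze" is the grip in N (left out, the last holds). Time passes only in rows, so rows that do not move let the fingers close. It gives the time, the measured TCP pose, the force and the opening at its end, in the units of the state.
- manip.get_state(): the state, without advancing time (a new reading comes with each control period).
- manip.get_image(name): name is "scene" or "top"; returns the picture (420x560x3 uint8, red, green, blue); there is no depth.
- manip.calibration(name): a dict with "fx", "fy", "cx", "cy" (pixels), "camera_from_world" (4x4, takes a point from world to camera coordinates). Camera axes: x right, y up, looking along -z (the intrinsics and any distortion apply to the point x, -y, -z); pixel columns grow to the right and rows downward; lengths in m; the calibration is good to about 2 mm. A picture is of the moment at which its call begins. calibration takes no time and is no camera call.
- manip.sign_off(): hands the job in, once; it reports no verdict.
The state is a dict: "clock": time; "qpos": joint angles; "qd": joint speeds; "effort": joint torques, N m; "position": TCP position; "ee_rot": TCP orientation; "contact_force": force on the tool from outside, world axes, zero at the start; "moment": the same for the moment, N m; "width": finger opening in m.
Only numpy, scipy, OpenCV 4.12 (cv2) and the standard library are available. Lean on these libraries where they do the work, as an engineer would, in place of code of your own. Each camera call takes 0.05 s, during which the arm holds its last target.

### The job

Pack away the spark plug kit: raise the chest's lid and lock its folding stay straight, then lay every spark plug on the bench in the chest while the stay stays locked, break the stay's knee and lower the lid until it is fully shut. Hang the T-handled plug wrench by its cross bar in the sprung twin hook, easing the weight on so that the hook never drops to its bottom stop, and leave it hanging quite still; the wrench may be hung at any point of the job. Leave the air filter cover and the feeler gauge where they are.

Things in the scene. Friction and masses are not known exactly. Their poses are not given: they have to be found in the camera images.
- chest_in (a point): Centre of the inner floor (8 mm above the bench) of a fixed open plywood chest, 180 (x) x 280 (y) x 80 mm high outside, 164 x 264 x 72 mm inside. Axes of the chest: x from its front (robot side) to its rear, y left, z up. The lid is hinged along the rear top edge; the folding stay is outside the right (-y) wall.
- lid_hinge (a point): Middle of the lid's hinge line, 90 mm behind and 78 mm above chest_in; the line runs along the chest's y. The hinge is stiff: unlocked, the lid stays by itself above about 1.1 rad and, let go well below that, sinks slowly shut without slamming.
- lid (a joint): Lid angle (rad): 0 shut and level, grows as it is raised; 1.50 with the stay just straight (the highest it goes), 1.48 with the stay locked. Wooden lid, 180 mm from hinge to front edge, 260 wide, 12 thick, 0.5 kg; lifting it at the bar takes about 4 N. It cannot be lowered while the stay is locked.
- lid_bar (a point): Middle of the lid's handle: round steel bar 12 mm thick, 84 mm free length, parallel to the hinge, 225 mm from it (level with it when shut), 39 mm clear gap between bar and lid edge, nothing below. Pinch it from above, fingers closing along the chest's x; it rolls in the fingers as the lid turns. Axes turn with the lid (chest's at 0).
- knee (a joint): Opening of the stay's knee (rad): 0 folded (lid shut), 2.73 stay straight, 2.98 locked at its stop just past straight. To lock: with the lid left within 0.15 rad of its highest, move the knee to the front (chest -x, up) through straight to the stop. To break: move it to the rear (chest +x, down); the lid then comes down as the knee folds. A few N.
- knee_peg (a point): Middle of the level peg at the stay's knee: steel, 14 mm thick (18 mm end button), 72 mm long, along the chest's y, pointing right (-y); the point is 64 mm outside the right wall. Pinch it from above, fingers closing along the chest's x. It moves on a circle about stay_pivot. Ignore the axes of this point.
- stay_pivot (a point): Centre of knee_peg's circle (radius 110 mm, in the chest's x-z plane): from chest_in 60 mm to the front, 204 mm right, 38 mm up. Angle of the line pivot-peg above chest +x: -0.26 rad folded, 0.88 straight, 1.01 locked; unlocked 0.65 at lid 1.42, 0.54 at lid 1.30. Axes of the chest.
- plug0_mid (a point): Centre of a spark plug lying on the bench: white ceramic on one side, steel hexagon 21 mm across and 20 mm long in the middle (the centre, 10.5 mm above what it lies on), dark thread with nickel tip on the other; 90 mm long, ends 14 mm thick, 60 g. x runs along the plug to its tip. One of up to four; some may be absent.
- plug1_mid (a point): Centre of a spark plug lying on the bench: white ceramic on one side, steel hexagon 21 mm across and 20 mm long in the middle (the centre, 10.5 mm above what it lies on), dark thread with nickel tip on the other; 90 mm long, ends 14 mm thick, 60 g. x runs along the plug to its tip. One of up to four; some may be absent.
- plug2_mid (a point): Centre of a spark plug lying on the bench: white ceramic on one side, steel hexagon 21 mm across and 20 mm long in the middle (the centre, 10.5 mm above what it lies on), dark thread with nickel tip on the other; 90 mm long, ends 14 mm thick, 60 g. x runs along the plug to its tip. One of up to four; some may be absent.
- plug3_mid (a point): Centre of a spark plug lying on the bench: white ceramic on one side, steel hexagon 21 mm across and 20 mm long in the middle (the centre, 10.5 mm above what it lies on), dark thread with nickel tip on the other; 90 mm long, ends 14 mm thick, 60 g. x runs along the plug to its tip. One of up to four; some may be absent.
- wrench_bar (a point): Middle of the cross bar of a T-handled plug wrench standing upright on its socket: steel bar 12 mm thick, 120 mm long along y, 145 mm above the underside; below it a 10 mm shaft, then a socket 36 mm thick and 65 mm high. z up the shaft; 0.26 to 0.44 kg. Pinch the bar from above at its middle, fingers closing along x.
- wrench: The same wrench; origin at the centre of the socket's underside, z up the shaft.
- hook_seat (a point): Where the bar's middle comes to lie in the sprung twin hook: two V prongs of 10 mm rod, 50 mm clear between them, open to the front (-x of this point; y across, z up). The shaft enters from the front between them. Unloaded 261 mm above the bench. Prong tips 25 mm in front rise so that the bar's centre must pass 21 mm above the point; cross piece 75 mm behind.
- hook (a joint): Dip of the sprung hook (m): 0 unloaded, bottom stop at 0.080. Spring 90 N/m, lightly damped: it dips 28 to 48 mm under the wrench and bobs for some seconds if let go suddenly. Its upright post stands 115 mm behind the seat, 370 mm high.
- cover: Bystander: round aluminium air filter cover with a dark knob on top, 124 mm in diameter, 30 mm high (56 mm with the knob); origin under its centre.
- gauge: Bystander: red plastic feeler gauge, 140 x 20 x 12 mm; origin under the middle of its handle.
Mind the look-alikes: they are no part of the job. Leave any blue, purple or yellow look-alike of the part that bears plug2_mid alone.

How it is judged:
On the way, in this order (a step that is already met when the one before it is completed fails the run):
1. the lid is raised and its stay locked past straight (value of joint lid above 1.4 rad and value of joint knee above 2.89 rad), for 0.3 s.
2. every plug lies in the chest, the stay still locked (all of step 1 and x of plug0_mid in the frame of chest_in between -0.082 and 0.082 m and y of plug0_mid in the frame of chest_in between -0.132 and 0.132 m and z of plug0_mid in the frame of chest_in between 0 and 0.045 m and x of plug1_mid in the frame of chest_in between -0.082 and 0.082 m and y of plug1_mid in the frame of chest_in between -0.132 and 0.132 m and z of plug1_mid in the frame of chest_in between 0 and 0.045 m and x of plug2_mid in the frame of chest_in between -0.082 and 0.082 m and y of plug2_mid in the frame of chest_in between -0.132 and 0.132 m and z of plug2_mid in the frame of chest_in between 0 and 0.045 m and x of plug3_mid in the frame of chest_in between -0.082 and 0.082 m and y of plug3_mid in the frame of chest_in between -0.132 and 0.132 m and z of plug3_mid in the frame of chest_in between 0 and 0.045 m), for 0.3 s.
3. the stay is broken and the lid is fully shut (value of joint lid below 0.06 rad and value of joint knee below 0.5 rad), for 0.2 s.
At the end, for the whole second after the job is handed in: The lid is shut (within 0.06 rad) with every plug inside the chest; the wrench hangs upright (within 0.2 rad) by its cross bar in the twin hook (bar within 20 mm of the seat sideways and 12 mm in height), let go, with the hook dipped 20 to 65 mm and no longer bobbing (under 20 mm/s) (value of joint lid below 0.06 rad and horizontal distance between wrench_bar and hook_seat below 0.02 m and z of wrench_bar in the frame of hook_seat between -0.012 and 0.012 m and value of joint hook between 0.02 and 0.065 m and velocity of joint hook between -0.02 and 0.02 m/s and angle between wrench_bar's own z axis and vertical below 0.2 rad and linear speed of wrench below 0.03 m/s and x of plug0_mid in the frame of chest_in between -0.082 and 0.082 m and y of plug0_mid in the frame of chest_in between -0.132 and 0.132 m and z of plug0_mid in the frame of chest_in between 0 and 0.045 m and x of plug1_mid in the frame of chest_in between -0.082 and 0.082 m and y of plug1_mid in the frame of chest_in between -0.132 and 0.132 m and z of plug1_mid in the frame of chest_in between 0 and 0.045 m and x of plug2_mid in the frame of chest_in between -0.082 and 0.082 m and y of plug2_mid in the frame of chest_in between -0.132 and 0.132 m and z of plug2_mid in the frame of chest_in between 0 and 0.045 m and x of plug3_mid in the frame of chest_in between -0.082 and 0.082 m and y of plug3_mid in the frame of chest_in between -0.132 and 0.132 m and z of plug3_mid in the frame of chest_in between 0 and 0.045 m); the robot touches nothing.
It fails at once if the sprung hook drops to its bottom stop (value of joint hook above 0.077 m).
It fails at once if the air filter cover is shoved aside (over 30 mm) (distance of cover from where it was at the start of the episode above 0.03 m).
It fails at once if the feeler gauge is shoved aside (over 30 mm) (distance of gauge from where it was at the start of the episode above 0.03 m).
Of plug0, plug1, plug2, plug3 only 2 to 4 are there at a start; the rules pass over those that are not, and their reading is None.
At some moment in a run one of plug0, plug1, plug2, plug3 may be knocked a few centimetres aside while the robot is not near it.
It also fails if it takes over 210 s, if anything falls off the work surface, if the arm or the gripper's body presses on something with over 40 N, if the wrist force passes 120 N, or if a joint passes its speed limit or range.

## Working session

There is one attempt and no reset: what is moved stays moved. The work goes in short steps, Python scripts to look and compute and a tool call to move; the robot and the scene stay as the last step left them, time stands still between calls to the robot, and variables do not carry over. Pictures are saved under pics/ and viewed, and the job is handed in when it is done.

Besides the shell and the picture viewer there is one more tool, called after "Request:" by a JSON object that holds its "method" and its "body", one argument or row to a line. send_rows: Moves the arm, as the interface text tells. Its arguments: {"type":"object","properties":{"increments":{"type":"array","items":{"type":"array","items":{"type":"number"}}},"squeeze":{"type":"number"}},"required":["increments"]}

```bash
ls; mkdir -p pics
python3 - <<'E'
from rig import manip
import cv2
print(manip.get_state())
for n in ("scene","top"):
    im=manip.get_image(n); cv2.imwrite(f"pics/{n}0.png",im[:,:,::-1]); 
    c=manip.calibration(n); print(n,{k:(v if not hasattr(v,'tolist') else v.tolist()) for k,v in c.items()})
E
```

```text
pics
{'clock': 0.0, 'qpos': array([ 1.19997698e+00,  2.76596292e-01,  1.50611690e+00,  2.97356069e-05,
        1.36070835e+00, -1.21070921e-01]), 'qd': array([-0.00019972, -0.00124822,  0.0006798 ,  0.00143803, -0.00102161,
        0.00163171]), 'effort': array([ 6.79333498e-04, -4.16780126e+01, -2.45816678e+01,  2.29212924e-05,
        1.08790083e-02,  2.13422555e-05]), 'position': array([0.14196092, 0.55666146, 0.23044544]), 'ee_rot': array([ 4.57247156e-04,  7.89672461e-01,  6.13527969e-01, -7.92053256e-04]), 'contact_force': array([-0.24099758, -0.41905279,  0.22969583]), 'moment': array([ 0.0046271 ,  0.00816371, -0.00888402]), 'width': 0.08542749554436815}
scene {'fx': 504.81154718533526, 'fy': 504.81154718533526, 'cx': 295.8678558393827, 'cy': 209.76368077737084, 'camera_from_world': [[-0.17857327777242096, 0.9838553662614872, 0.011840723968090265, 0.12836074675524678], [-0.8415652752641282, -0.158960028961868, 0.5162359893130796, 0.36593130846224065], [0.5097837501678781, 0.08222121059019262, 0.856364525534458, -1.5187949298652634], [0.0, 0.0, 0.0, 1.0]]}
top {'fx': 436.9944367663558, 'fy': 436.9944367663558, 'cx': 284.698849658625, 'cy': 204.52169822755494, 'camera_from_world': [[-0.01311507564864691, -0.9996899886707735, 0.02116415229011516, -0.05306399573260499], [0.9955523937419539, -0.011080153694497755, 0.09355565995048865, -0.5768285879623097], [-0.0932921545758025, 0.02229701203155316, 0.9953890782749575, -1.0344122556520485], [0.0, 0.0, 0.0, 1.0]]}
```

View pics/scene0.png

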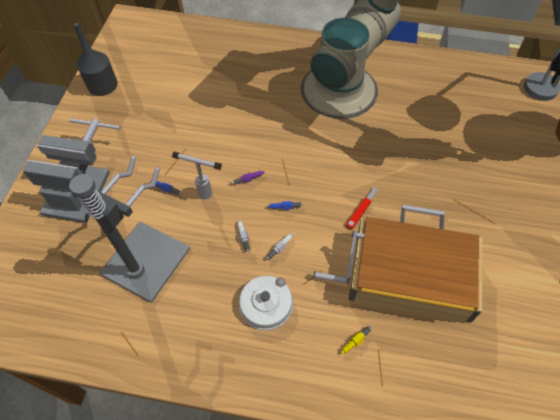

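View pics/top0.png

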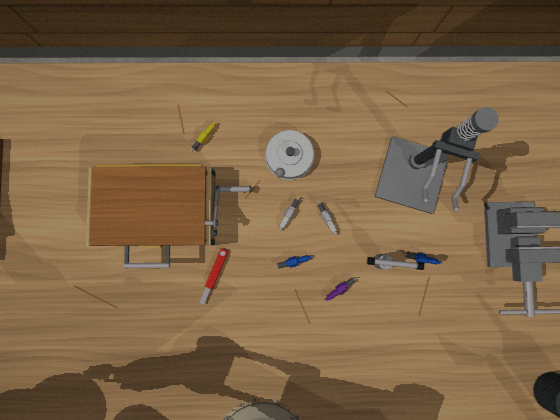

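```bash
cat > h.py <<'E'
import numpy as np, cv2
from rig import manip
def proj(n,P):
    c=manip.calibration(n);T=np.array(c['camera_from_world']);p=T[:3,:3]@np.array(P,float)+T[:3,3]
    return np.array([c['cx']+c['fx']*p[0]/-p[2], c['cy']+c['fy']*(-p[1])/-p[2]])
def ray(n,uv):
    c=manip.calibration(n);T=np.array(c['camera_from_world']);R=T[:3,:3];t=T[:3,3]
    d=np.array([(uv[0]-c['cx'])/c['fx'],-(uv[1]-c['cy'])/c['fy'],-1.]);return -R.T@t,R.T@d
def unz(n,uv,z):
    o,d=ray(n,uv);return o+d*(z-o[2])/d[2]
def tri(a,b):
    o1,d1=ray('scene',a);o2,d2=ray('top',b)
    A=np.c_[d1,-d2];s=np.linalg.lstsq(A,o2-o1,rcond=None)[0]
    p,q=o1+d1*s[0],o2+d2*s[1];return (p+q)/2,np.linalg.norm(p-q)
def crop(n,im,x0,y0,x1,y1,name,s=4):
    o=cv2.resize(im[y0:y1,x0:x1,::-1],None,fx=s,fy=s,interpolation=cv2.INTER_CUBIC)
    for x in range((x0+19)//20*20,x1,20):
        cv2.putText(o,str(x),((x-x0)*s,10),0,.35,(0,0,255),1);cv2.line(o,((x-x0)*s,12),((x-x0)*s,18),(0,0,255),1)
    for y in range((y0+19)//20*20,y1,20):
        cv2.putText(o,str(y),(0,(y-y0)*s),0,.35,(0,0,255),1)
    cv2.imwrite(f'pics/{name}.png',o)
E
python3 - <<'E'
from h import *
s=cv2.imread('pics/scene0.png')[:,:,::-1];t=cv2.imread('pics/top0.png')[:,:,::-1]
crop('t',t,260,160,450,305,'t_a');crop('t',t,80,155,260,305,'t_b');crop('s',s,300,180,490,325,'s_b');crop('s',s,140,140,330,285,'s_a')
E
```

```text
(no output)
```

View pics/t_a.png

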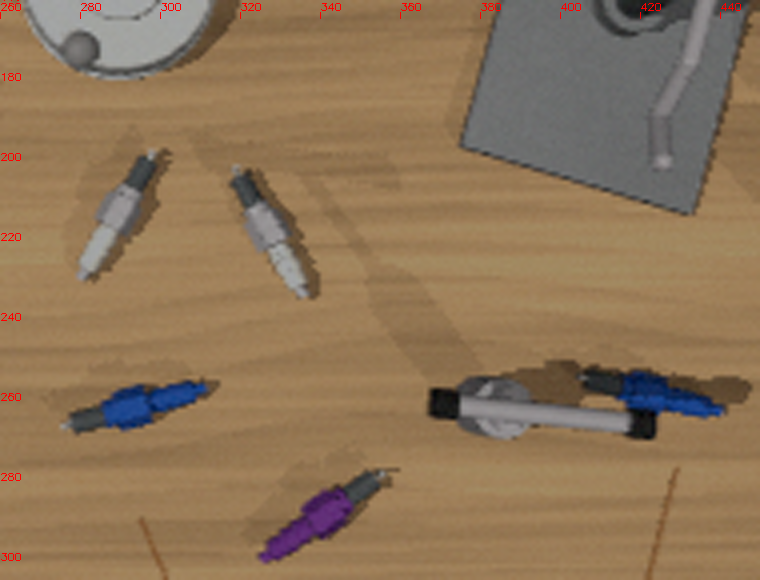

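View pics/t_b.png

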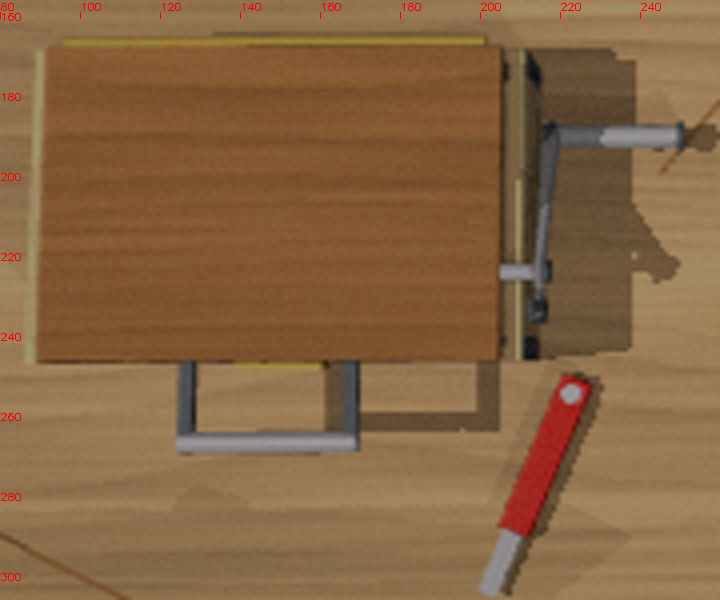

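View pics/s_a.png

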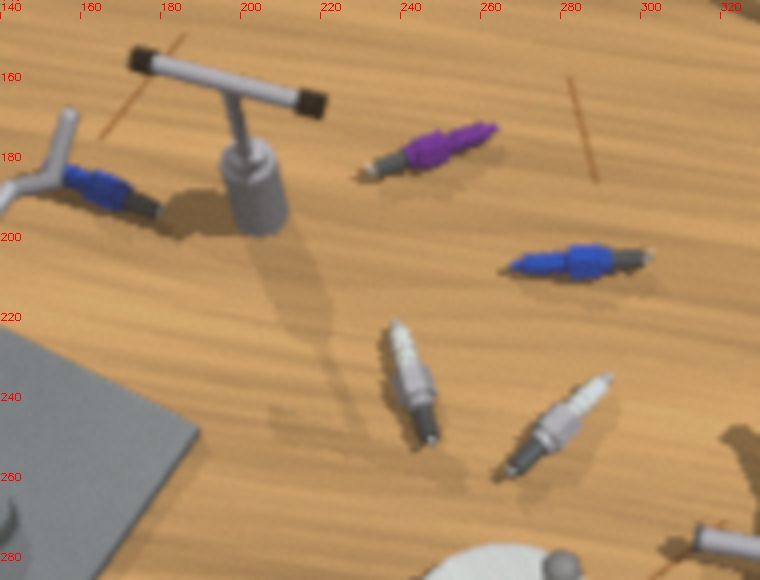

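View pics/s_b.png

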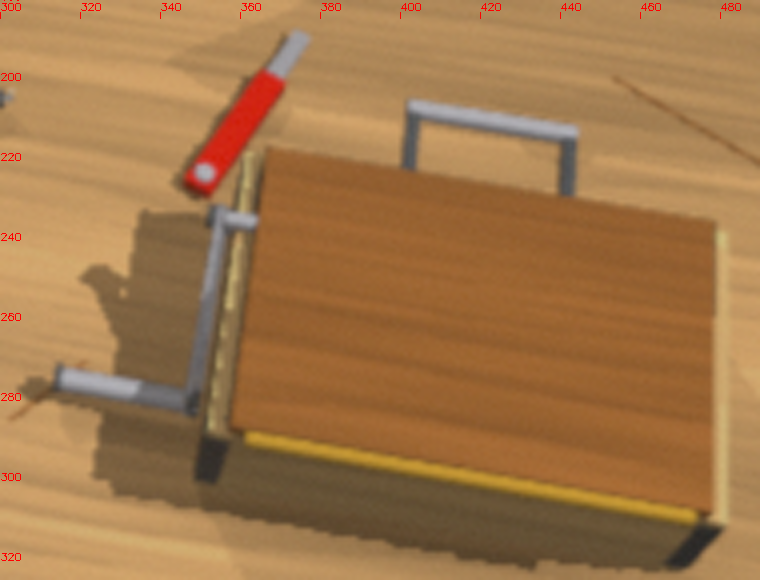

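Run:
```python
from h import *
np.set_printoptions(precision=4,suppress=True)
print('bar mid',tri((423,209.5),(147,265.6)), unz('top',(147,265.6),.086),unz('scene',(423,209.3),.086))
a,b=unz('top',(124.5,266.2),.086),unz('top',(169,265),.086);print('bar ends',a,b,(a-b))
for n,uv in (('lid FL',(89.5,245.5)),('lid FR',(205,245)),('lid RR',(205.3,167)),('lid RL',(91,167))):print(n,unz('top',uv,.092))
for n,uv in (('s lid FR',(366,217)),('FL',(479,235.5)),('RL',(477,308)),('RR',(357.5,287.5))):print(n,unz('scene',uv,.092))
print('peg: ', tri((314.5,274),(250.5,189.3)),tri((346.5,280),(217,189.3)))
print('wrench bar L,R', tri((178-1.5,154.5),(423,266.5)),tri((218,166),(371,260.7)))
print('wrench sock mid bar', tri((197.5,160),(397,263.5)))
# hook
```

```text
bar mid (array([0.4357, 0.2555, 0.0811]), np.float64(0.0017839099142448395)) [0.436  0.2531 0.086 ] [0.438  0.2554 0.086 ]
bar ends [0.4354 0.3034 0.086 ] [0.4367 0.2039 0.086 ] [-0.0013  0.0995  0.    ]
lid FL [0.4827 0.3802 0.092 ]
lid FR [0.4805 0.1223 0.092 ]
lid RR [0.6585 0.1223 0.092 ]
lid RL [0.6609 0.3818 0.092 ]
s lid FR [0.488  0.1238 0.092 ]
FL [0.4888 0.3846 0.092 ]
RL [0.6668 0.3793 0.092 ]
RR [0.6671 0.1247 0.092 ]
peg:  (array([0.6165, 0.0249, 0.0094]), np.float64(0.0023762526579289766)) (array([0.6176, 0.1044, 0.0105]), np.float64(0.0037965869793830306))
wrench bar L,R (array([ 0.4275, -0.3499,  0.1391]), np.float64(0.00875644480856408)) (array([ 0.4417, -0.2408,  0.1382]), np.float64(0.0029611866239995007))
wrench sock mid bar (array([ 0.4348, -0.2946,  0.14  ]), np.float64(0.006705566675604233))
```

Run:
```python
from h import *
s=cv2.imread('pics/scene0.png')[:,:,::-1];t=cv2.imread('pics/top0.png')[:,:,::-1]
crop('t',t,370,100,510,220,'t_h',5);crop('s',s,60,130,200,305,'s_h',4)
print(unz('top',(250.5,189.3),.018),unz('top',(217,189.3),.018),unz('top',(212.5,245),.088),unz('top',(212.5,170),.088),proj('top',(.618,.013,.018)))
```

```text
[0.61552934 0.02325498 0.018     ] [0.61638109 0.10528512 0.018     ] [0.48027187 0.10597505 0.088     ] [0.65208974 0.10636862 0.088     ] [254.67328301 188.25933544]
```

View pics/t_h.png

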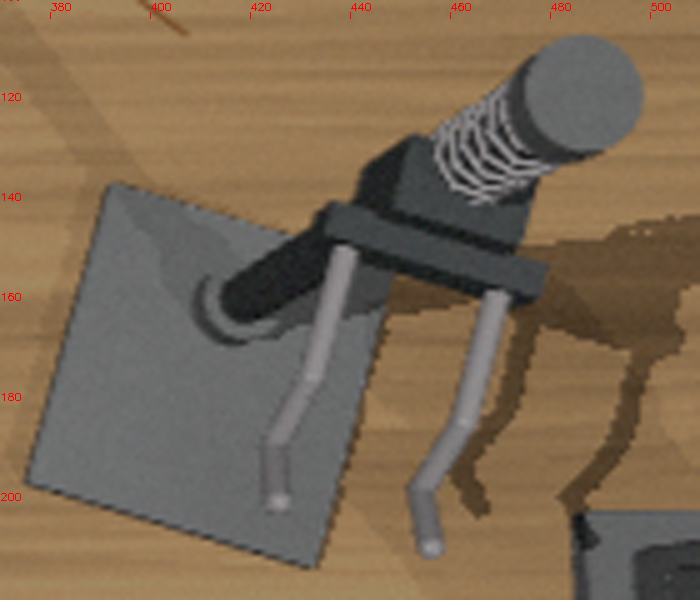

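View pics/s_h.png

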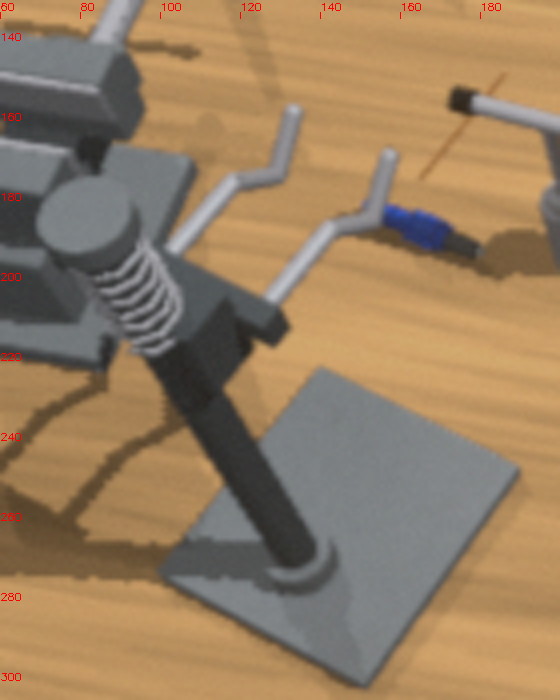

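Run:
```python
from h import *
np.set_printoptions(precision=4,suppress=True)
print('V L',tri((153,184),(424.3,189)));print('V R',tri((129.5,174),(454,198)))
print('tip L',tri((157,168.5),(425,201)));print('tip R',tri((132.5,157.5),(456,209.5)))
print('bend L',tri((143,186),(432.5,175.5)));print('bend R',tri((119,174.5),(463,184)))
print('cross L',tri((127,204.5),(438,150.5)));print('cross R',tri((102,192),(469,159.5)))
print('post base',unz('top',(416,162),.005),unz('scene',(133,272),.005))
print('plate',[unz('top',p,.0) for p in ((392,137),(375,197),(432,213.5))])
for n,p in (('wr socket base scene',(204,196)),): print(unz('scene',p,0))
print('plugs top', [unz('top',p,.0105) for p in ((290,213),(327,217),(281.5,229.5),(297.5,199.5),(335.5,235),(319,203.5))])
print('plugs scene', [unz('scene',p,.0105) for p in ((278.5,246.5),(243,236))])
```

```text
V L (array([ 0.5831, -0.3274,  0.2441]), np.float64(0.001581755747286741))
V R (array([ 0.5652, -0.3863,  0.2395]), np.float64(0.002643730737335627))
tip L (array([ 0.5577, -0.3214,  0.265 ]), np.float64(0.0002408377578177345))
tip R (array([ 0.5408, -0.3797,  0.2656]), np.float64(0.000266206740377511))
bend L (array([ 0.6057, -0.3354,  0.2679]), np.float64(0.0026080088773802056))
bend R (array([ 0.5886, -0.3921,  0.269 ]), np.float64(0.0034832817910991445))
cross L (array([ 0.6539, -0.3492,  0.2694]), np.float64(0.0003927449225368534))
cross R (array([ 0.6358, -0.4075,  0.2701]), np.float64(7.955537413295513e-05))
post base [ 0.6823 -0.3931  0.005 ] [ 0.6883 -0.3979  0.005 ]
plate [array([ 0.7482, -0.336 ,  0.    ]), array([ 0.5952, -0.2875,  0.    ]), array([ 0.552 , -0.4297,  0.    ])]
[ 0.4475 -0.2924  0.    ]
plugs top [array([ 0.5566, -0.0732,  0.0105]), array([ 0.5457, -0.1645,  0.0105]), array([ 0.5162, -0.0518,  0.0105]), array([ 0.5899, -0.0923,  0.0105]), array([ 0.5011, -0.1844,  0.0105]), array([ 0.5793, -0.1454,  0.0105])]
plugs scene [array([ 0.5611, -0.0717,  0.0105]), array([ 0.5489, -0.1633,  0.0105])]
```

```bash
cat >> h.py <<'E'
def pose():
    s=manip.get_state();w,x,y,z=s['ee_rot']
    tx=np.array([1-2*(y*y+z*z),2*(x*y+w*z)])
    return s['position'],np.arctan2(tx[1],tx[0]),s
def plan(tgt,a,n,start=None):
    """rows in tool frame; tool x=(cos a,sin a), tool y=(sin a,-cos a), z down; turn +phi lowers a"""
    p,a0,s=pose()
    if start is not None:p,a0=np.array(start[:3]),start[3]
    print('at',np.round(p,4),'yaw',round(a0,4),'t',round(s['clock'],2),'w',round(s['width'],4),'F',np.round(s['contact_force'],1))
    d=(np.array(tgt)-p)/n;da=(a-a0+np.pi)%(2*np.pi)-np.pi;da/=n
    rows=[]
    for i in range(n):
        b=a0+da*i
        rows.append([round(float(v),4) for v in (d[0]*np.cos(b)+d[1]*np.sin(b), d[0]*np.sin(b)-d[1]*np.cos(b), -d[2], -da)])
    for r in rows:print(r)
E
python3 -c "
from h import *
plan((.437,.254,.15),0,8)"
```

```text
at [0.142  0.5567 0.2305] yaw 1.321 t 0.1 w 0.0854 F [ 0.1 -0.5 -1. ]
[-0.0276, 0.0451, 0.0101, 0.1651]
[-0.0198, 0.049, 0.0101, 0.1651]
[-0.0114, 0.0516, 0.0101, 0.1651]
[-0.0028, 0.0528, 0.0101, 0.1651]
[0.0059, 0.0525, 0.0101, 0.1651]
[0.0145, 0.0508, 0.0101, 0.1651]
[0.0226, 0.0478, 0.0101, 0.1651]
[0.0302, 0.0434, 0.0101, 0.1651]
```

Request:
{"method": "send_rows", "body": {
  "increments": [
    [0.45, -0.0276, 0.045, 0.01, 0.165],
    [0.45, -0.02, 0.049, 0.01, 0.165],
    [0.45, -0.0114, 0.0516, 0.01, 0.165],
    [0.45, -0.003, 0.053, 0.01, 0.165],
    [0.45, 0.006, 0.0525, 0.01, 0.165],
    [0.45, 0.0145, 0.051, 0.01, 0.165],
    [0.45, 0.0226, 0.048, 0.01, 0.165],
    [0.45, 0.03, 0.0434, 0.01, 0.165]
  ]
}}

```text
clock: 1.1
position: [0.4382, 0.2523, 0.1508]
ee_rot: [-0.0, 1.0, -0.002, -0.0]
contact_force: [0.6, -0.6, 0.2]
width: 0.0381
```

```bash
python3 -c "
from h import *
plan((.437,.254,.067),0,2)"
```

```text
at [0.4382 0.2523 0.1508] yaw -0.0046 t 1.1 w 0.0381 F [ 0.6 -0.6  0.2]
[-0.0006, -0.0008, 0.0419, -0.0023]
[-0.0006, -0.0008, 0.0419, -0.0023]
```

```bash
python3 -c "
from h import *
s=manip.get_image('scene');cv2.imwrite('pics/s1.png',s[:,:,::-1])"
```

```text
(no output)
```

View pics/s1.png

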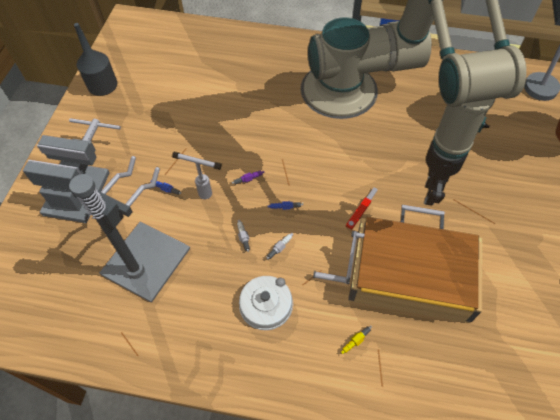

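Request:
{"method": "send_rows", "body": {
  "increments": [
    [0.45, 0, 0, 0.03, 0],
    [0.45, 0, 0, 0.03, 0],
    [0.45, 0, 0, 0.024, 0],
    [0.45, 0, 0, 0, 0]
  ]
}}

```text
clock: 1.65
position: [0.4355, 0.2531, 0.0656]
ee_rot: [0.001, 1.0, 0.001, -0.002]
contact_force: [0.5, 0.1, -0.6]
width: 0.0386
```

Request:
{"method": "send_rows", "body": {
  "increments": [
    [0.0, 0, 0, 0, 0],
    [0.0, 0, 0, 0, 0],
    [0.0, 0, 0, 0, 0],
    [0.0, 0, 0, 0, 0]
  ],
  "squeeze": 50
}}

```text
clock: 2.15
position: [0.4377, 0.2542, 0.0684]
ee_rot: [-0.001, 1.0, 0.0, 0.001]
contact_force: [-2.6, 1.6, 6.2]
width: 0.0101
```

```bash
python3 -c "
from h import *
th=np.linspace(0,1.45,17);x=-.225*np.cos(th);z=.225*np.sin(th)
print(np.round(np.c_[np.diff(x),-np.diff(z)],4).tolist())"
```

```text
[[0.0009, -0.0204], [0.0028, -0.0202], [0.0046, -0.0199], [0.0064, -0.0194], [0.0081, -0.0187], [0.0097, -0.0179], [0.0113, -0.0169], [0.0128, -0.0159], [0.0142, -0.0146], [0.0155, -0.0133], [0.0166, -0.0118], [0.0176, -0.0103], [0.0185, -0.0086], [0.0192, -0.0069], [0.0197, -0.0052], [0.0201, -0.0034]]
```

Request:
{"method": "send_rows", "body": {
  "increments": [
    [0.0, 0.0009, 0, -0.0204, 0],
    [0.0, 0.0028, 0, -0.0202, 0],
    [0.0, 0.0046, 0, -0.02, 0],
    [0.0, 0.0064, 0, -0.0194, 0],
    [0.0, 0.008, 0, -0.0187, 0],
    [0.0, 0.0097, 0, -0.018, 0],
    [0.0, 0.0113, 0, -0.017, 0],
    [0.0, 0.0128, 0, -0.016, 0]
  ]
}}

```text
clock: 3.15
position: [0.4895, 0.2539, 0.216]
ee_rot: [0.0, 1.0, 0.0, -0.005]
contact_force: [-5.8, 1.7, -1.9]
width: 0.0101
```

```bash
python3 -c "
from h import *
p,a,s=pose();print(p,a,s['contact_force']);b=p+[0,0,.019];print('th',np.arctan2(b[2]-.086,.662-b[0]),'r',np.hypot(b[2]-.086,.662-b[0]))"
```

```text
[0.48951206 0.25385896 0.21599485] 0.0009717962856750428 [-5.79922959  1.72358045 -1.93297159]
th 0.7124505226027722 r 0.2279288370155955
```

Request:
{"method": "send_rows", "body": {
  "increments": [
    [0.0, 0.0142, 0, -0.0146, 0],
    [0.0, 0.0155, 0, -0.0133, 0],
    [0.0, 0.0166, 0, -0.0118, 0],
    [0.0, 0.0176, 0, -0.0103, 0],
    [0.0, 0.0185, 0, -0.0086, 0],
    [0.0, 0.019, 0, -0.0065, 0],
    [0.0, 0.018, 0, -0.004, 0],
    [0.0, 0.0, 0, 0, 0]
  ]
}}

```text
clock: 4.15
position: [0.6141, 0.2533, 0.2917]
ee_rot: [-0.0, 1.0, 0.0, 0.003]
contact_force: [-3.9, -2.0, 18.1]
width: 0.0099
```

```bash
python3 -c "
from h import *
p,a,s=pose();print(p,a,s['contact_force']);b=p+[0,0,.019];print('th',np.arctan2(b[2]-.086,.662-b[0]),'r',np.hypot(b[2]-.086,.662-b[0]))
for n in ('scene','top'):
    s=manip.get_image(n);cv2.imwrite('pics/%s2.png'%n,s[:,:,::-1])"
```

```text
[0.61407237 0.25332975 0.29172105] 0.0003900941718732738 [-3.93720821 -2.01247378 18.10092688]
th 1.3606684674179292 r 0.22977512524034943
```

View pics/scene2.png

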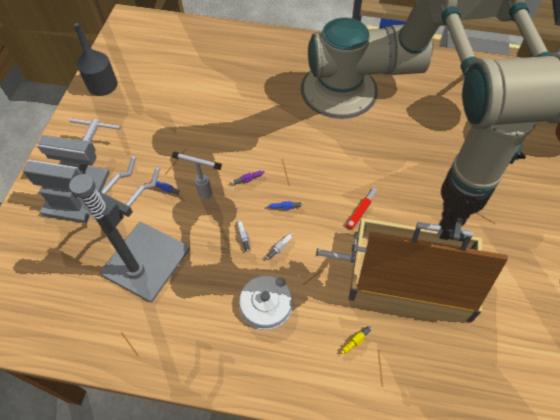

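View pics/top2.png

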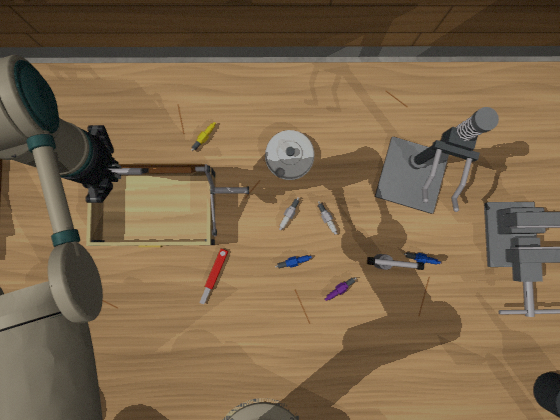

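Request:
{"method": "send_rows", "body": {
  "increments": [
    [0.0, 0.006, 0, -0.004, 0],
    [0.0, 0.006, 0, -0.001, 0],
    [0.0, 0.004, 0, 0, 0],
    [0.0, 0.0, 0, 0, 0]
  ]
}}

```text
clock: 4.75
position: [0.6286, 0.2532, 0.2941]
ee_rot: [0.0, 1.0, 0.0, 0.001]
contact_force: [-4.2, -2.1, 10.5]
width: 0.01
```

Request:
{"method": "send_rows", "body": {
  "increments": [
    [0.35, 0, 0, 0, 0],
    [0.35, 0, 0, 0, 0],
    [0.35, 0, 0, 0, 0],
    [0.35, 0, 0, -0.03, 0],
    [0.35, 0, 0, -0.05, 0],
    [0.35, 0, 0, -0.02, 0]
  ]
}}

```text
clock: 5.5
position: [0.6299, 0.2541, 0.3943]
ee_rot: [-0.001, 1.0, 0.001, 0.002]
contact_force: [0.0, 0.8, -0.8]
width: 0.0299
```

```bash
python3 -c "
from h import *
plan((.55,.053,.30),0,5)
s=manip.get_image('scene');crop('s',s,300,170,500,320,'s3')
s=manip.get_image('top');crop('s',s,80,150,270,300,'t3')"
```

```text
at [0.6299 0.2541 0.3943] yaw 0.0011 t 5.5 w 0.0299 F [ 0.   0.8 -0.8]
[-0.016, 0.0402, 0.0189, 0.0002]
[-0.016, 0.0402, 0.0189, 0.0002]
[-0.016, 0.0402, 0.0189, 0.0002]
[-0.016, 0.0402, 0.0189, 0.0002]
[-0.016, 0.0402, 0.0189, 0.0002]
```

View pics/s3.png

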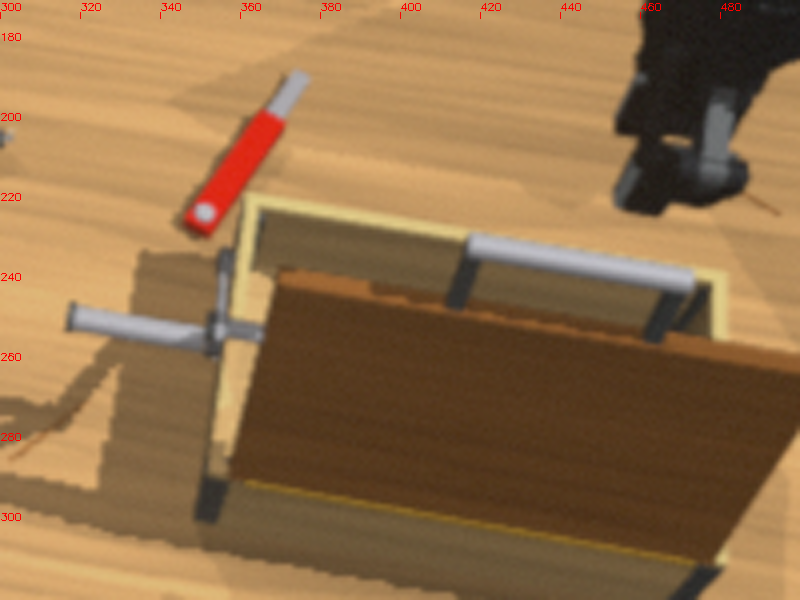

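View pics/t3.png

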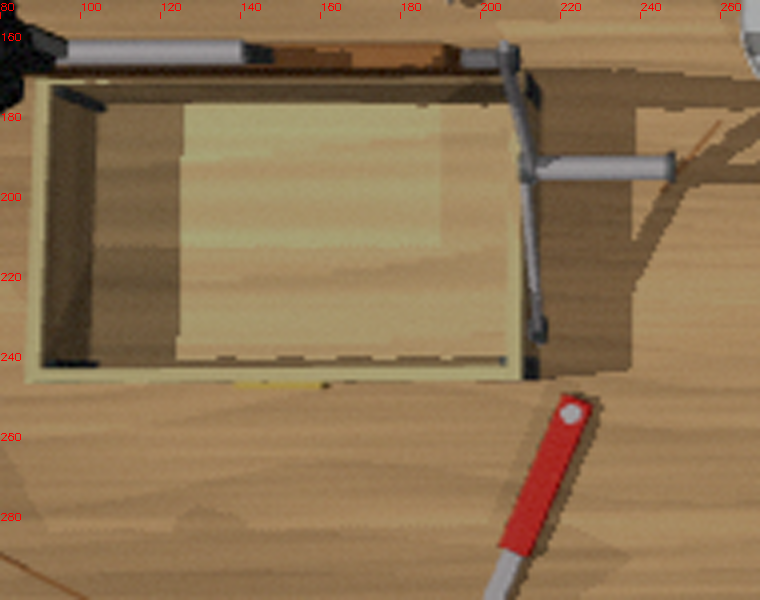

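```bash
python3 -c "
from h import *
print(tri((317.5,248.5),(247.5,192.3)),tri((352.5,253),(213.5,192)))
for z in (.10,.113,.12): print(unz('top',(232,192.3),z),unz('scene',(335,250.5),z))
for a in (.54,.65,.75,.88,1.01): print(a,.512+.11*np.cos(a),.046+.11*np.sin(a))
"
```

```text
(array([0.59733544, 0.02531524, 0.10604309]), np.float64(0.0003975619623489553)) (array([0.59780666, 0.10176896, 0.11300568]), np.float64(0.0026431784462387837))
[0.59847548 0.06053249 0.1       ] [0.59196009 0.06449684 0.1       ]
[0.59687266 0.05925316 0.113     ] [0.59856389 0.06439724 0.113     ]
[0.59600961 0.0585643  0.12      ] [0.60211978 0.06434361 0.12      ]
0.54 0.6063479549500207 0.10255495908184245
0.65 0.5995692178403962 0.11257050463096435
0.75 0.5924857755761204 0.12098026360256675
0.88 0.5820866258618438 0.13078127667888662
1.01 0.5705046793511791 0.13915150290798167
```

Request:
{"method": "send_rows", "body": {
  "increments": [
    [0.35, -0.006, 0.04, 0, 0],
    [0.35, -0.006, 0.04, 0, 0],
    [0.35, -0.006, 0.04, 0.02, 0],
    [0.35, -0.007, 0.04, 0.05, 0],
    [0.35, -0.007, 0.04, 0.06, 0],
    [0.35, 0, 0, 0.06, 0],
    [0.35, 0, 0, 0.03, 0],
    [0.35, 0, 0, 0, 0]
  ]
}}

```text
clock: 6.6
position: [0.5956, 0.0604, 0.1767]
ee_rot: [-0.0, 1.0, 0.0, -0.004]
contact_force: [-0.0, -0.1, 0.8]
width: 0.0299
```

```bash
python3 -c "
from h import *
plan((.598,.055,.094),0,3)
s=manip.get_image('scene');crop('s',s,300,130,500,280,'s4')"
```

```text
at [0.5956 0.0604 0.1767] yaw 0.0007 t 6.6 w 0.0299 F [-0.  -0.1  0.8]
[0.0008, 0.0018, 0.0276, 0.0002]
[0.0008, 0.0018, 0.0276, 0.0002]
[0.0008, 0.0018, 0.0276, 0.0002]
```

View pics/s4.png

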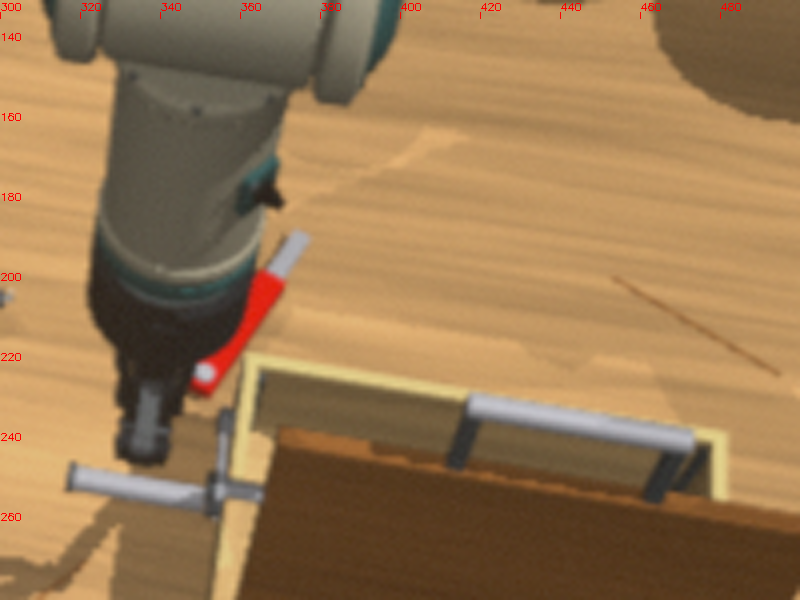

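Peg still at scene (318–353, 249–255); gripper is above it at (336,240). Descend and pinch.

Request:
{"method": "send_rows", "body": {
  "increments": [
    [0.35, 0.001, 0.003, 0.03, 0],
    [0.35, 0.001, 0.002, 0.03, 0],
    [0.35, 0.0, 0, 0.022, 0],
    [0.35, 0, 0, 0, 0],
    [0.0, 0, 0, 0, 0],
    [0.0, 0, 0, 0, 0],
    [0.0, 0, 0, 0, 0]
  ]
}}

```text
clock: 7.52
position: [0.6002, 0.0557, 0.0999]
ee_rot: [-0.0, 1.0, 0.001, 0.0]
contact_force: [-4.2, 0.4, 3.2]
width: 0.0121
```

```bash
python3 -c "
from h import *
p,a,s=pose();print(p,a,s['width'],s['contact_force'])
b=p+[0,0,.019]-[.512,0,.046];print(np.arctan2(b[2],b[0]),np.hypot(b[0],b[2]))
th=np.linspace(.65,1.03,9);print(np.round(np.c_[np.diff(.11*np.cos(th)),-np.diff(.11*np.sin(th))],4).tolist())
"
```

```text
[0.60021109 0.05573788 0.09989121] 0.0010946602971290003 0.012081330952278516 [-4.19668016  0.40340483  3.18570037]
0.6905891408428342 0.11443043302838904
[[-0.0033, -0.0041], [-0.0034, -0.0039], [-0.0036, -0.0038], [-0.0038, -0.0036], [-0.004, -0.0034], [-0.0041, -0.0032], [-0.0043, -0.003], [-0.0044, -0.0028]]
```

Request:
{"method": "send_rows", "body": {
  "increments": [
    [0.0, -0.0033, 0, -0.004, 0],
    [0.0, -0.0034, 0, -0.004, 0],
    [0.0, -0.0036, 0, -0.0038, 0],
    [0.0, -0.0038, 0, -0.0036, 0],
    [0.0, -0.004, 0, -0.0034, 0],
    [0.0, -0.004, 0, -0.0032, 0],
    [0.0, -0.0043, 0, -0.003, 0],
    [0.0, -0.0044, 0, -0.0028, 0]
  ]
}}

```text
clock: 8.52
position: [0.5708, 0.0558, 0.1279]
ee_rot: [-0.0, 1.0, 0.0, 0.002]
contact_force: [4.7, 1.9, -0.3]
width: 0.0119
```

```bash
python3 -c "
from h import *
p,a,s=pose();print(p,a,s['width'],s['contact_force'])
b=p+[0,0,.019]-[.512,0,.046];print(np.arctan2(b[2],b[0]),np.hypot(b[0],b[2]))
"
```

```text
[0.57076182 0.05581856 0.12792178] 0.0009156645556741784 0.011939434416966314 [ 4.71798551  1.883601   -0.25426209]
1.0435297015073481 0.11678252692156009
```

Request:
{"method": "send_rows", "body": {
  "increments": [
    [0.0, -0.003, 0, -0.001, 0],
    [0.0, -0.003, 0, -0.001, 0],
    [0.0, 0, 0, 0, 0]
  ]
}}

```text
clock: 8.9
position: [0.5693, 0.0559, 0.1289]
ee_rot: [-0.001, 1.0, 0.0, 0.006]
contact_force: [15.4, 3.4, -12.2]
width: 0.0119
```

```bash
python3 -c "
from h import *
p,a,s=pose();print(p,a,s['width'],s['contact_force'])
s=manip.get_image('top');crop('s',s,80,150,270,300,'t5');s=manip.get_image('scene');crop('s',s,300,170,500,320,'s5')"
```

```text
[0.56934509 0.05585985 0.12886129] 0.00025822927072064144 0.011913584175545024 [ 15.42320199   3.40559314 -12.18062797]
```

View pics/t5.png

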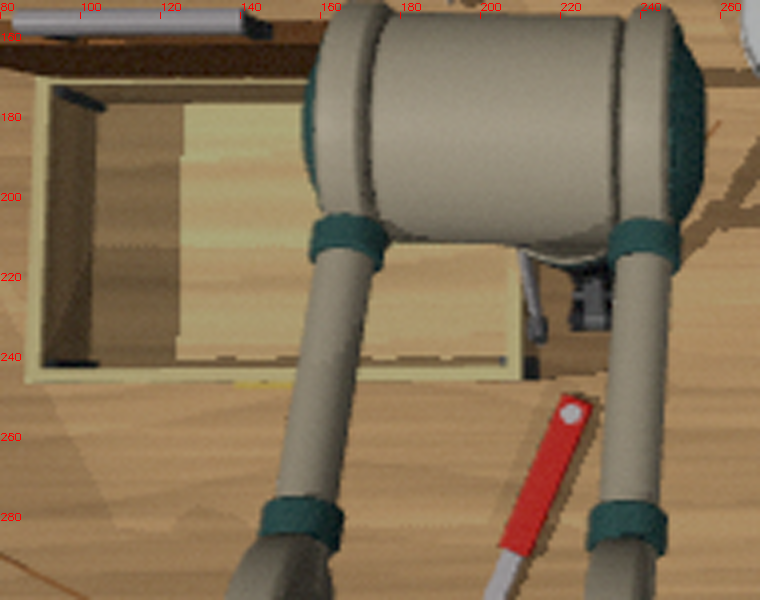

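View pics/s5.png

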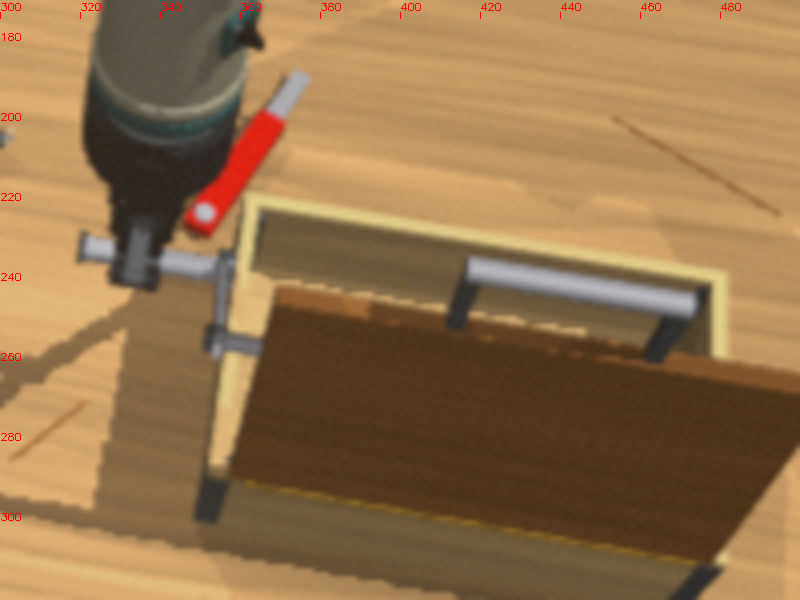

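Request:
{"method": "send_rows", "body": {
  "increments": [
    [0.35, 0, 0, 0, 0],
    [0.35, 0.0, 0, 0, 0],
    [0.35, 0, 0, 0, 0],
    [0.35, 0, 0, -0.03, 0],
    [0.35, 0, 0, -0.06, 0],
    [0.35, 0, 0, -0.02, 0]
  ]
}}

```text
clock: 9.75
position: [0.5648, 0.0554, 0.2426]
ee_rot: [0.0, 1.0, 0.001, 0.003]
contact_force: [0.8, 0.0, 0.5]
width: 0.0293
```

```bash
python3 -c "
from h import *
p,a,s=pose();print(p,a,s['width'],s['contact_force'])
s=manip.get_image('scene');crop('s',s,300,170,500,320,'s6');cv2.imwrite('pics/s6f.png',s[:,:,::-1])"
```

```text
[0.56483504 0.05536452 0.24262912] 0.0010706013422531135 0.029349482172811057 [0.82596496 0.02894152 0.51919748]
```

View pics/s6.png

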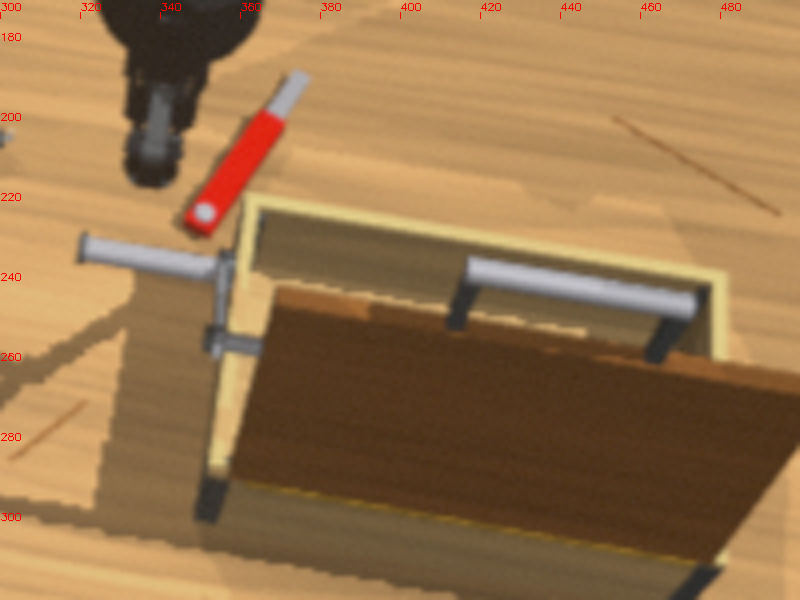

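View pics/s6f.png

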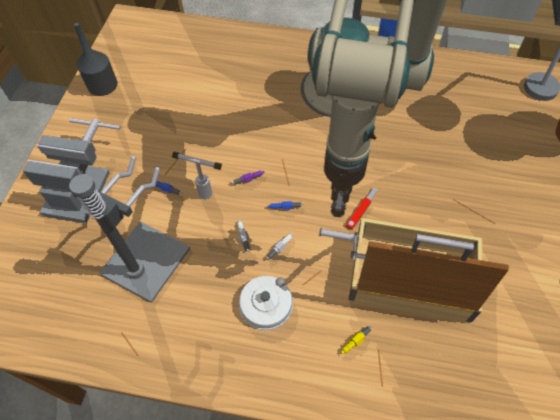

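```bash
python3 -c "
from h import *
plan((.559,-.0725,.10),1.07,6)"
```

```text
at [0.5655 0.0554 0.2441] yaw 0.0011 t 9.8 w 0.0298 F [ 0.3 -0.1  1. ]
[-0.0011, 0.0213, 0.024, -0.1781]
[-0.0049, 0.0208, 0.024, -0.1781]
[-0.0085, 0.0196, 0.024, -0.1781]
[-0.0118, 0.0178, 0.024, -0.1781]
[-0.0148, 0.0154, 0.024, -0.1781]
[-0.0173, 0.0125, 0.024, -0.1781]
```

Request:
{"method": "send_rows", "body": {
  "increments": [
    [0.55, -0.001, 0.0213, 0.01, -0.178],
    [0.55, -0.005, 0.0208, 0.014, -0.178],
    [0.55, -0.0085, 0.0196, 0.024, -0.178],
    [0.55, -0.012, 0.018, 0.034, -0.178],
    [0.55, -0.015, 0.0154, 0.034, -0.178],
    [0.55, -0.017, 0.0125, 0.028, -0.178],
    [0.55, 0, 0, 0, 0]
  ]
}}

```text
clock: 10.68
position: [0.5542, -0.073, 0.0918]
ee_rot: [-0.002, 0.861, 0.508, -0.003]
contact_force: [0.3, -0.7, 0.5]
width: 0.0471
```

```bash
python3 -c "
from h import *
plan((.559,-.0725,.004),1.07,3)
s=manip.get_image('scene');crop('s',s,200,180,350,290,'s7',5)"
```

```text
at [ 0.5542 -0.073   0.0918] yaw 1.0653 t 10.68 w 0.0471 F [ 0.3 -0.7  0.5]
[0.0009, 0.0013, 0.0293, -0.0016]
[0.0009, 0.0013, 0.0293, -0.0016]
[0.0009, 0.0013, 0.0293, -0.0016]
```

View pics/s7.png

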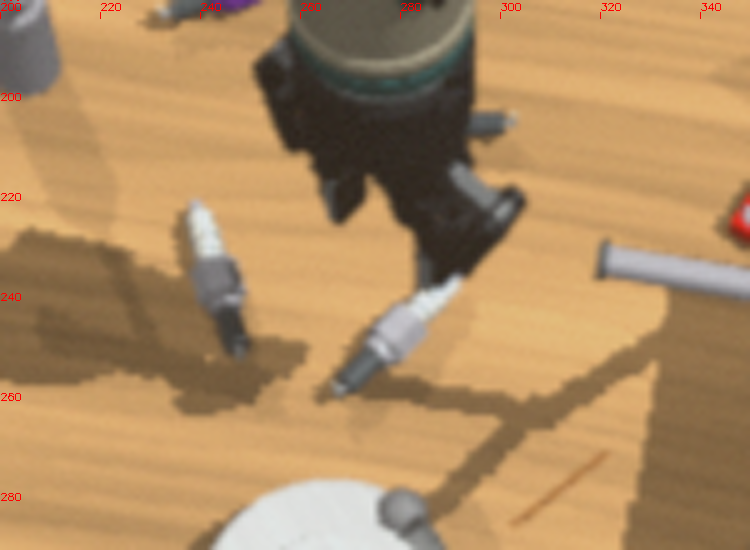

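Request:
{"method": "send_rows", "body": {
  "increments": [
    [0.55, 0.001, 0.0015, 0.03, 0],
    [0.55, 0.001, 0.0015, 0.03, 0],
    [0.55, 0.001, 0.001, 0.02, 0],
    [0.55, 0, 0, 0.008, 0],
    [0.55, 0, 0, 0, 0]
  ]
}}

```text
clock: 11.35
position: [0.5624, -0.0714, 0.0072]
ee_rot: [0.0, 0.861, 0.509, 0.0]
contact_force: [-0.6, -0.1, 0.5]
width: 0.0471
```

Request:
{"method": "send_rows", "body": {
  "increments": [
    [0.0, 0, 0, 0, 0],
    [0.0, 0, 0, 0, 0],
    [0.0, 0, 0, 0, 0],
    [0.0, 0, 0, 0, 0]
  ],
  "squeeze": 40
}}

```text
clock: 11.85
position: [0.563, -0.072, 0.0079]
ee_rot: [0.001, 0.861, 0.509, 0.001]
contact_force: [-1.1, 0.4, 6.6]
width: 0.0198
```

Request:
{"method": "send_rows", "body": {
  "increments": [
    [0.0, 0, 0, -0.04, 0],
    [0.0, 0, 0, -0.06, 0],
    [0.0, 0, 0, -0.06, 0],
    [0.0, 0, 0, -0.04, 0],
    [0.0, 0, 0, 0, 0]
  ]
}}

```text
clock: 12.48
position: [0.5641, -0.0725, 0.2106]
ee_rot: [0.003, 0.861, 0.509, 0.003]
contact_force: [0.4, -0.6, -0.8]
width: 0.0196
```

```bash
python3 -c "
from h import *
plan((.563,.20,.205),0,6)"
```

```text
at [ 0.5641 -0.0725  0.2106] yaw 1.0688 t 12.47 w 0.0196 F [ 0.4 -0.6 -0.8]
[0.0397, -0.022, 0.0009, 0.1781]
[0.0352, -0.0287, 0.0009, 0.1781]
[0.0296, -0.0345, 0.0009, 0.1781]
[0.023, -0.0392, 0.0009, 0.1781]
[0.0157, -0.0426, 0.0009, 0.1781]
[0.0079, -0.0447, 0.0009, 0.1781]
```

Request:
{"method": "send_rows", "body": {
  "increments": [
    [0.0, 0.04, -0.022, 0, 0.178],
    [0.0, 0.035, -0.0287, 0, 0.178],
    [0.0, 0.03, -0.0345, 0, 0.178],
    [0.0, 0.023, -0.039, 0, 0.178],
    [0.0, 0.0157, -0.0426, 0, 0.178],
    [0.0, 0.008, -0.0447, 0, 0.178],
    [0.0, 0, 0, 0, 0]
  ]
}}

```text
clock: 13.35
position: [0.56, 0.2035, 0.2045]
ee_rot: [-0.0, 1.0, 0.002, -0.002]
contact_force: [-0.5, -1.1, -0.3]
width: 0.0196
```

```bash
python3 -c "
from h import *
plan((.563,.20,.018),0,5)
s=manip.get_image('scene');cv2.imwrite('pics/s8f.png',s[:,:,::-1])"
```

```text
at [0.56   0.2035 0.2045] yaw 0.0049 t 13.35 w 0.0196 F [-0.5 -1.1 -0.3]
[0.0006, 0.0007, 0.0373, 0.001]
[0.0006, 0.0007, 0.0373, 0.001]
[0.0006, 0.0007, 0.0373, 0.001]
[0.0006, 0.0007, 0.0373, 0.001]
[0.0006, 0.0007, 0.0373, 0.001]
```

View pics/s8f.png

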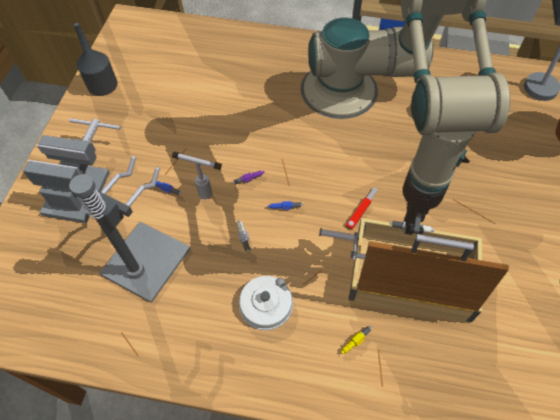

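Request:
{"method": "send_rows", "body": {
  "increments": [
    [0.0, 0, 0, 0.05, 0],
    [0.0, 0, 0, 0.05, 0],
    [0.0, 0, 0, 0.05, 0],
    [0.0, 0, 0, 0.025, 0],
    [0.0, 0, 0, 0.011, 0],
    [0.0, 0, 0, 0, 0],
    [0.45, 0, 0, 0, 0],
    [0.45, 0, 0, 0, 0]
  ]
}}

```text
clock: 14.4
position: [0.5625, 0.201, 0.0221]
ee_rot: [-0.0, 1.0, 0.001, 0.001]
contact_force: [-0.3, 0.1, -0.1]
width: 0.0385
```

Request:
{"method": "send_rows", "body": {
  "increments": [
    [0.45, 0, 0, -0.03, 0],
    [0.45, 0, 0, -0.06, 0],
    [0.45, 0, 0, -0.06, 0],
    [0.45, 0, 0, -0.04, 0]
  ]
}}

```text
clock: 14.9
position: [0.5624, 0.2012, 0.2151]
ee_rot: [-0.001, 1.0, 0.001, 0.003]
contact_force: [0.8, 0.7, 0.4]
width: 0.0384
```

```bash
python3 -c "
from h import *
plan((.548,-.1635,.20),-1.11,8)"
```

```text
at [0.5624 0.2012 0.2151] yaw 0.0014 t 14.9 w 0.0384 F [0.8 0.7 0.4]
[-0.0019, 0.0456, 0.0019, 0.1389]
[0.0045, 0.0454, 0.0019, 0.1389]
[0.0107, 0.0443, 0.0019, 0.1389]
[0.0167, 0.0424, 0.0019, 0.1389]
[0.0225, 0.0397, 0.0019, 0.1389]
[0.0277, 0.0362, 0.0019, 0.1389]
[0.0325, 0.032, 0.0019, 0.1389]
[0.0366, 0.0272, 0.0019, 0.1389]
```

Request:
{"method": "send_rows", "body": {
  "increments": [
    [0.55, -0.002, 0.0456, 0, 0.139],
    [0.55, 0.0045, 0.0454, 0, 0.139],
    [0.55, 0.0107, 0.0443, 0, 0.139],
    [0.55, 0.0167, 0.0424, 0, 0.139],
    [0.55, 0.0225, 0.04, 0.01, 0.139],
    [0.55, 0.0277, 0.036, 0.02, 0.139],
    [0.55, 0.0325, 0.032, 0.02, 0.139],
    [0.55, 0.0366, 0.027, 0.02, 0.139]
  ]
}}

```text
clock: 15.9
position: [0.547, -0.1652, 0.1412]
ee_rot: [-0.0, 0.849, -0.529, 0.001]
contact_force: [-0.3, -0.9, 0.1]
width: 0.0472
```

```bash
python3 -c "
from h import *
plan((.548,-.1635,.006),-1.11,3)
s=manip.get_image('scene');crop('s',s,180,160,330,270,'s9',5)
s=manip.get_image('top');crop('s',s,80,150,270,300,'t9',4)"
```

```text
at [ 0.547  -0.1652  0.1412] yaw -1.1152 t 15.9 w 0.0472 F [-0.3 -0.9  0.1]
[-0.0004, -0.0005, 0.0451, -0.0017]
[-0.0004, -0.0005, 0.0451, -0.0017]
[-0.0004, -0.0005, 0.0451, -0.0017]
```

View pics/s9.png

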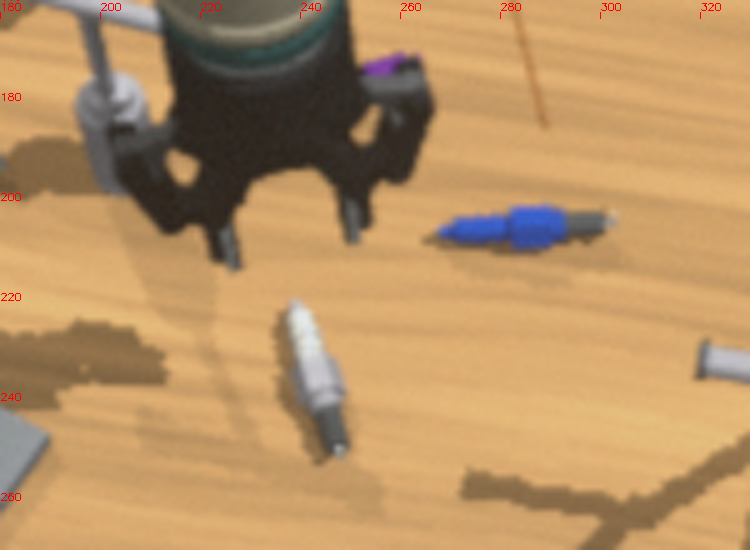

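View pics/t9.png

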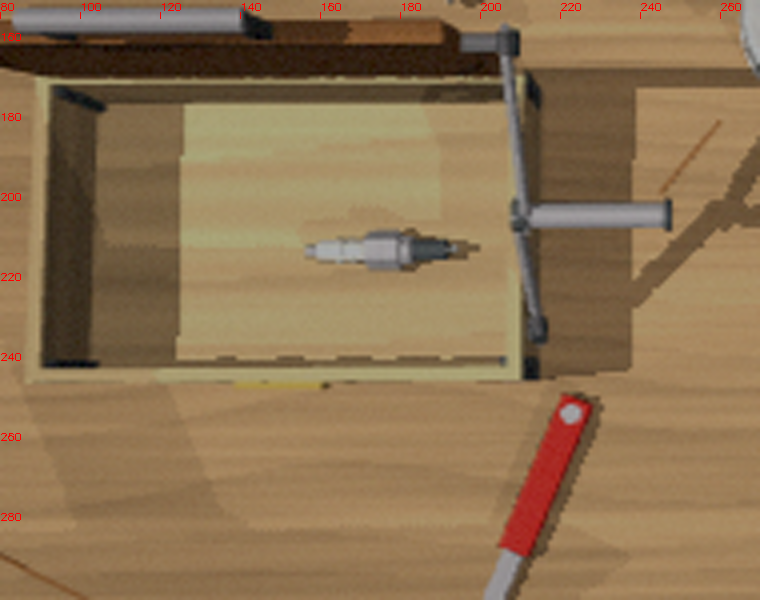

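Request:
{"method": "send_rows", "body": {
  "increments": [
    [0.55, 0, -0.001, 0.05, 0],
    [0.55, 0, -0.001, 0.05, 0],
    [0.55, 0, 0, 0.026, 0],
    [0.55, 0, 0, 0.009, 0],
    [0.55, 0, 0, 0, 0]
  ]
}}

```text
clock: 16.62
position: [0.5492, -0.1625, 0.0063]
ee_rot: [-0.0, 0.85, -0.527, 0.0]
contact_force: [-0.2, -0.1, -0.0]
width: 0.0467
```

Request:
{"method": "send_rows", "body": {
  "increments": [
    [0.0, 0, 0, 0, 0],
    [0.0, 0, 0, 0, 0],
    [0.0, 0, 0, 0, 0],
    [0.0, 0, 0, 0, 0]
  ]
}}

```text
clock: 17.12
position: [0.5499, -0.1632, 0.0073]
ee_rot: [-0.0, 0.85, -0.527, 0.002]
contact_force: [0.3, 0.1, 6.0]
width: 0.0199
```

Request:
{"method": "send_rows", "body": {
  "increments": [
    [0.0, 0, 0, -0.04, 0],
    [0.0, 0, 0, -0.06, 0],
    [0.0, 0, 0, -0.06, 0],
    [0.0, 0, 0, -0.04, 0],
    [0.0, 0, 0, 0, 0]
  ]
}}

```text
clock: 17.75
position: [0.5506, -0.1638, 0.21]
ee_rot: [-0.001, 0.85, -0.527, 0.004]
contact_force: [-0.2, -0.0, -0.5]
width: 0.0201
```

```bash
python3 -c "
from h import *
plan((.562,.31,.205),0,9)
s=manip.get_image('scene');cv2.imwrite('pics/s10f.png',s[:,:,::-1])"
```

```text
at [ 0.5506 -0.1638  0.21  ] yaw -1.111 t 17.75 w 0.0201 F [-0.2 -0.  -0.5]
[-0.0466, -0.0245, 0.0006, -0.1234]
[-0.0432, -0.03, 0.0006, -0.1234]
[-0.0392, -0.0351, 0.0006, -0.1234]
[-0.0346, -0.0397, 0.0006, -0.1234]
[-0.0294, -0.0437, 0.0006, -0.1234]
[-0.0238, -0.0469, 0.0006, -0.1234]
[-0.0179, -0.0495, 0.0006, -0.1234]
[-0.0116, -0.0514, 0.0006, -0.1234]
[-0.0052, -0.0524, 0.0006, -0.1234]
```

View pics/s10f.png

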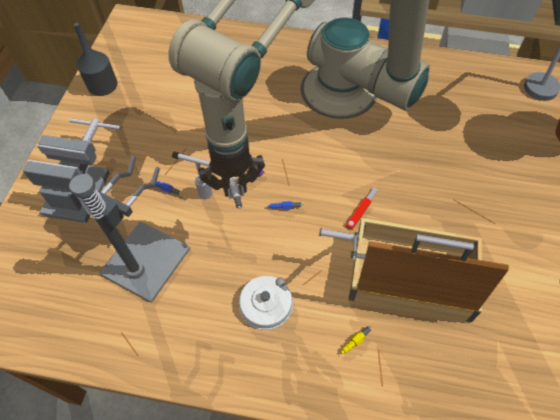

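Request:
{"method": "send_rows", "body": {
  "increments": [
    [0.0, -0.0466, -0.0245, 0, -0.1234],
    [0.0, -0.0432, -0.03, 0, -0.1234],
    [0.0, -0.039, -0.035, 0, -0.1234],
    [0.0, -0.0346, -0.04, 0, -0.1234],
    [0.0, -0.0294, -0.0437, 0, -0.1234],
    [0.0, -0.0238, -0.047, 0, -0.1234],
    [0.0, -0.018, -0.0495, 0, -0.1234],
    [0.0, -0.0116, -0.051, 0, -0.1234]
  ]
}}

```text
clock: 18.8
position: [0.5575, 0.2591, 0.2032]
ee_rot: [0.001, 0.998, -0.06, -0.002]
contact_force: [0.2, 0.2, -1.3]
width: 0.0198
```

Request:
{"method": "send_rows", "body": {
  "increments": [
    [0.0, -0.005, -0.0524, 0, -0.1234],
    [0.0, 0, 0, 0, 0]
  ]
}}

```text
clock: 19.05
position: [0.5589, 0.3138, 0.2027]
ee_rot: [0.0, 1.0, 0.002, -0.002]
contact_force: [-0.1, -0.8, -0.2]
width: 0.0198
```

```bash
python3 -c "
from h import *
plan((.562,.31,.018),0,5)"
```

```text
at [0.5589 0.3138 0.2027] yaw 0.0043 t 19.05 w 0.0198 F [-0.1 -0.8 -0.2]
[0.0006, 0.0008, 0.0369, 0.0009]
[0.0006, 0.0008, 0.0369, 0.0009]
[0.0006, 0.0008, 0.0369, 0.0009]
[0.0006, 0.0008, 0.0369, 0.0009]
[0.0006, 0.0008, 0.0369, 0.0009]
```

Request:
{"method": "send_rows", "body": {
  "increments": [
    [0.0, 0.002, 0.002, 0.05, 0],
    [0.0, 0, 0, 0.05, 0],
    [0.0, 0, 0, 0.05, 0],
    [0.0, 0, 0, 0.025, 0],
    [0.0, 0, 0, 0.009, 0],
    [0.0, 0, 0, 0, 0],
    [0.45, 0, 0, 0, 0],
    [0.45, 0, 0, 0, 0]
  ]
}}

```text
clock: 20.05
position: [0.5634, 0.3089, 0.0232]
ee_rot: [-0.001, 1.0, -0.0, 0.001]
contact_force: [0.2, 0.6, 0.9]
width: 0.0381
```

Request:
{"method": "send_rows", "body": {
  "increments": [
    [0.45, 0, 0, -0.03, 0],
    [0.45, 0, 0, -0.06, 0],
    [0.45, 0, 0, -0.06, 0],
    [0.45, 0, 0, -0.04, 0]
  ]
}}

```text
clock: 20.55
position: [0.5634, 0.309, 0.2164]
ee_rot: [-0.001, 1.0, -0.0, 0.003]
contact_force: [0.8, -0.2, -0.2]
width: 0.0382
```

```bash
python3 -c "
from h import *
plan((.45,.055,.30),0,6)"
```

```text
at [0.5634 0.309  0.2164] yaw -0.0003 t 20.55 w 0.0382 F [ 0.8 -0.2 -0.2]
[-0.0189, 0.0423, -0.0139, -0.0]
[-0.0189, 0.0423, -0.0139, -0.0]
[-0.0189, 0.0423, -0.0139, -0.0]
[-0.0189, 0.0423, -0.0139, -0.0]
[-0.0189, 0.0423, -0.0139, -0.0]
[-0.0189, 0.0423, -0.0139, -0.0]
```

Request:
{"method": "send_rows", "body": {
  "increments": [
    [0.45, -0.02, 0.042, -0.014, 0],
    [0.45, -0.02, 0.042, -0.014, 0],
    [0.45, -0.02, 0.042, -0.014, 0],
    [0.45, -0.02, 0.042, -0.014, 0],
    [0.45, -0.02, 0.042, -0.014, 0],
    [0.45, -0.02, 0.042, -0.014, 0]
  ]
}}

```text
clock: 21.3
position: [0.4415, 0.0554, 0.2971]
ee_rot: [0.0, 1.0, 0.0, 0.001]
contact_force: [0.6, -1.3, -0.3]
width: 0.0384
```

```bash
python3 -c "
from h import *
for n in ('scene','top'):
    s=manip.get_image(n);o=cv2.resize(s[:,:,::-1],(800,600),interpolation=cv2.INTER_CUBIC);cv2.imwrite('pics/%s11.png'%n,o)"
```

```text
(no output)
```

View pics/scene11.png

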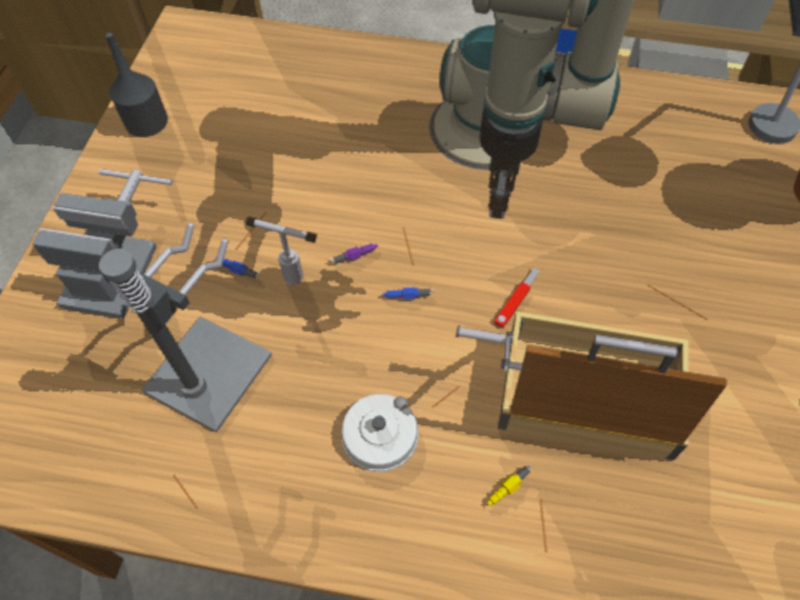

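View pics/top11.png

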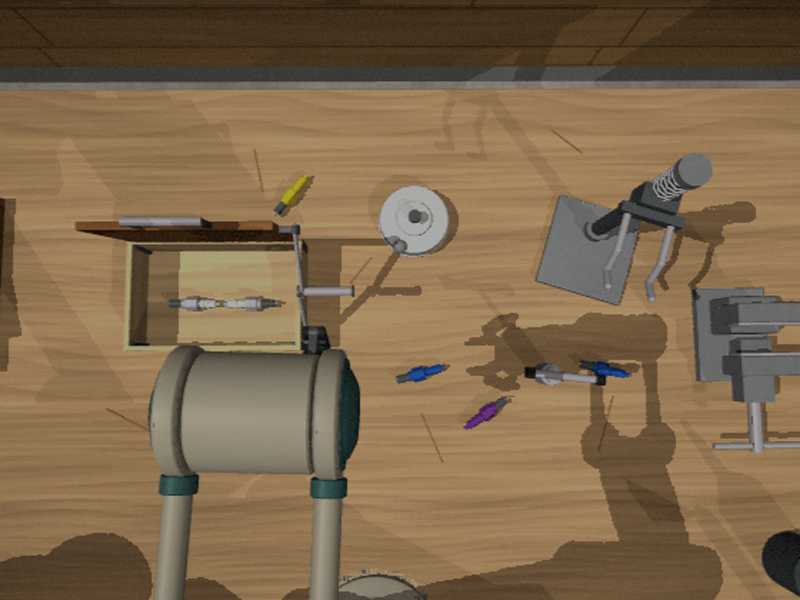

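```bash
python3 -c "
from h import *
s=manip.get_image('scene');crop('s',s,460,60,560,420,'s12',2);t=manip.get_image('top');crop('t',t,0,100,100,420,'t12',2)
print(unz('scene',(558,282),0),unz('scene',(555,125),0),unz('top',(2,200),0))
a=cv2.imread('pics/s12.png');b=cv2.imread('pics/t12.png');h=max(len(a),len(b));o=np.zeros((600,420,3),np.uint8);o[:min(600,len(a)),:200]=a[:600];o[:min(600,len(b)),210:410]=b[:600];cv2.imwrite('pics/c12.png',o)"
```

```text
[0.52594599 0.59908855 0.        ] [0.025227   0.63268845 0.        ] [0.59766052 0.63537808 0.        ]
```

View pics/c12.png

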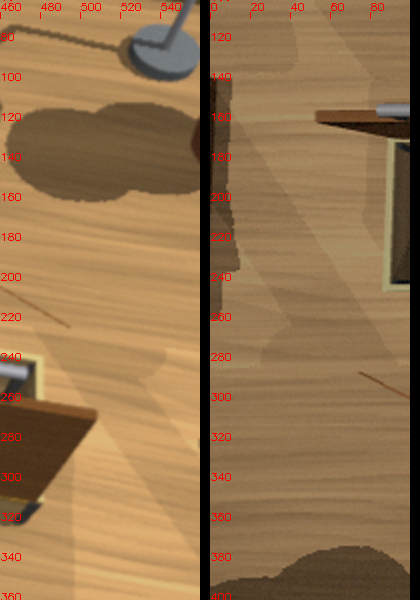

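```bash
python3 -c "
from h import *
print('scene at s4');
for z in (.18,.25,.3,.35,.4,.45,.5,.55): print(z,proj('scene',(.5956,.0604,z)))
print('t5')
for z in (.35,.4,.45,.5,.55):print(z,proj('top',(.5693,.0559,z)),proj('top',(.5693,.1559,z)))
plan((.568,.044,.21),0,4)"
```

```text
scene at s4
0.18 [335.8102424  234.61270552]
0.25 [338.63400601 217.79474642]
0.3 [340.86840736 204.48695023]
0.35 [343.31296981 189.92746263]
0.4 [345.99880727 173.93097325]
0.45 [348.9634943  156.27369305]
0.5 [352.2528348  136.68282012]
0.55 [355.92324544 114.82234435]
t5
0.35 [220.14343648 191.45464526] [160.56460348 192.07321931]
0.4 [216.14638502 187.53890443] [152.23141846 188.18963394]
0.45 [211.52606907 183.01257795] [142.59427641 183.69835433]
0.5 [206.12438232 177.72077583] [131.32113887 178.44463778]
0.55 [199.72480221 171.45138015] [117.95677778 172.21633046]
at [0.4424 0.0563 0.2968] yaw -0.0022 t 21.5 w 0.038 F [0.2 0.4 0.3]
[0.0314, 0.003, 0.0217, -0.0005]
[0.0314, 0.003, 0.0217, -0.0005]
[0.0314, 0.003, 0.0217, -0.0005]
[0.0314, 0.0031, 0.0217, -0.0005]
```

Request:
{"method": "send_rows", "body": {
  "increments": [
    [0.4, 0.0315, 0.003, 0.022, 0],
    [0.4, 0.0315, 0.003, 0.022, 0],
    [0.4, 0.0315, 0.003, 0.022, 0],
    [0.4, 0.0315, 0.003, 0.022, 0],
    [0.4, 0.0, 0.0, 0.04, 0],
    [0.4, 0.0, 0.0, 0.03, 0],
    [0.4, 0.0, 0.0, 0.014, 0],
    [0.4, 0.0, 0.0, 0, 0]
  ]
}}

```text
clock: 22.5
position: [0.5681, 0.0453, 0.1228]
ee_rot: [-0.0, 1.0, 0.0, -0.001]
contact_force: [0.4, 0.7, 0.0]
width: 0.0344
```

```bash
python3 -c "
from h import *
plan((.569,.044,.125),0,2)
s=manip.get_image('scene');crop('s',s,300,170,500,320,'s13')"
```

```text
at [0.5681 0.0453 0.1228] yaw 0.0005 t 22.5 w 0.0344 F [0.4 0.7 0. ]
[0.0004, 0.0007, -0.0011, 0.0003]
[0.0004, 0.0007, -0.0011, 0.0003]
```

View pics/s13.png

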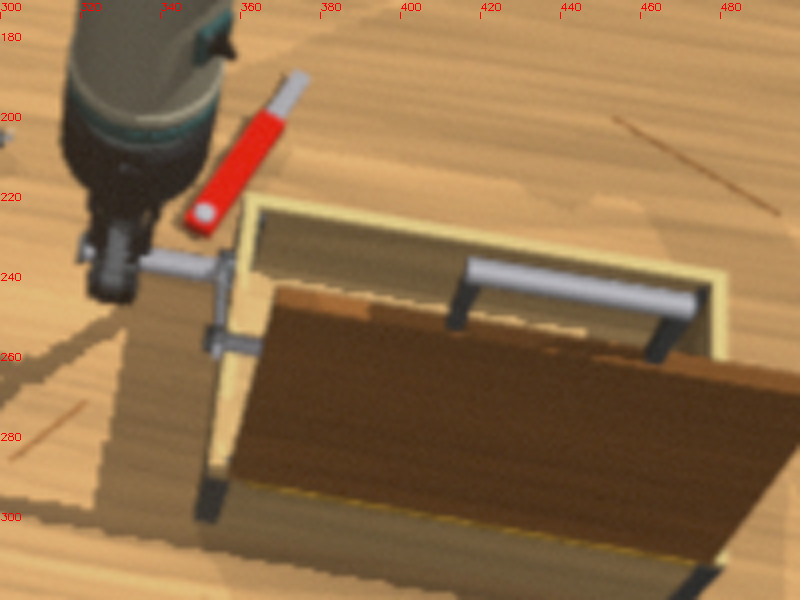

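Request:
{"method": "send_rows", "body": {
  "increments": [
    [0.0, 0, 0, 0, 0],
    [0.0, 0, 0, 0, 0],
    [0.0, 0, 0, 0, 0]
  ]
}}

```text
clock: 22.92
position: [0.5702, 0.0447, 0.1252]
ee_rot: [-0.0, 1.0, -0.0, 0.002]
contact_force: [2.4, 1.1, 4.1]
width: 0.0123
```

```bash
python3 -c "
from h import *
th=np.linspace(1.01,.1,17);print(np.round(np.c_[np.diff(.11*np.cos(th)),-np.diff(.11*np.sin(th))],4).tolist())
plan((0,0,0),0,1)"
```

```text
[[0.0052, 0.0035], [0.005, 0.0038], [0.0048, 0.004], [0.0045, 0.0043], [0.0043, 0.0046], [0.004, 0.0048], [0.0037, 0.005], [0.0034, 0.0052], [0.0031, 0.0054], [0.0028, 0.0056], [0.0025, 0.0057], [0.0022, 0.0059], [0.0018, 0.006], [0.0015, 0.0061], [0.0012, 0.0061], [0.0008, 0.0062]]
at [0.5702 0.0447 0.1252] yaw -0.0007 t 22.93 w 0.0123 F [2.4 1.1 4.1]
[-0.5701, 0.0451, 0.1252, -0.0007]
```

Request:
{"method": "send_rows", "body": {
  "increments": [
    [0.0, 0.005, 0, 0.0035, 0],
    [0.0, 0.005, 0, 0.0038, 0],
    [0.0, 0.005, 0, 0.004, 0],
    [0.0, 0.0045, 0, 0.0043, 0],
    [0.0, 0.0043, 0, 0.0046, 0],
    [0.0, 0.004, 0, 0.0048, 0],
    [0.0, 0.0037, 0, 0.005, 0],
    [0.0, 0.0034, 0, 0.005, 0]
  ]
}}

```text
clock: 23.92
position: [0.6034, 0.0446, 0.0899]
ee_rot: [-0.0, 1.0, -0.0, 0.0]
contact_force: [-3.2, 1.5, 11.0]
width: 0.0122
```

Request:
{"method": "send_rows", "body": {
  "increments": [
    [0.0, 0.003, 0, 0.0054, 0],
    [0.0, 0.0028, 0, 0.0056, 0],
    [0.0, 0.0025, 0, 0.0057, 0],
    [0.0, 0.002, 0, 0.006, 0],
    [0.0, 0.0018, 0, 0.006, 0],
    [0.0, 0.0015, 0, 0.006, 0],
    [0.0, 0.001, 0, 0.006, 0],
    [0.0, 0.001, 0, 0.006, 0]
  ]
}}

```text
clock: 24.92
position: [0.6197, 0.0445, 0.0437]
ee_rot: [-0.0, 1.0, -0.0, 0.001]
contact_force: [0.2, -0.4, 5.3]
width: 0.0124
```

```bash
python3 -c "
from h import *
s=manip.get_image('scene');crop('s',s,300,170,500,320,'s14')
p,a,s=pose();print(p,a,s['width'],s['contact_force'])
b=p+[0,0,.019]-[.512,0,.046];print(np.arctan2(b[2],b[0]),np.hypot(b[0],b[2]))"
```

```text
[0.6197804  0.04431357 0.0425443 ] -0.0006260824382442717 0.012401851093700863 [2.38139167 1.27608333 0.67483955]
0.14323430992422398 0.10889554725263051
```

View pics/s14.png

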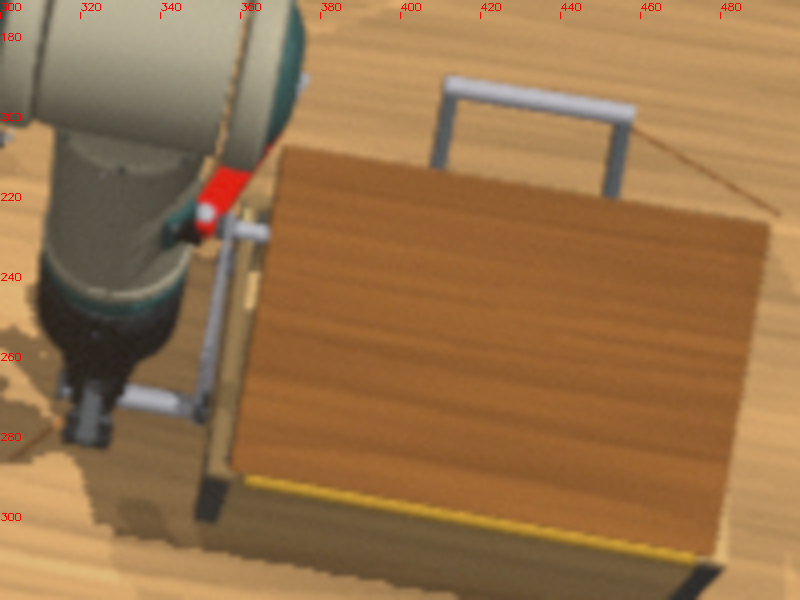

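Request:
{"method": "send_rows", "body": {
  "increments": [
    [0.0, 0.0005, 0, 0.006, 0],
    [0.0, 0.0, 0, 0.006, 0],
    [0.0, 0, 0, 0.006, 0],
    [0.0, -0.001, 0, 0.006, 0],
    [0.0, 0, 0, 0, 0]
  ]
}}

```text
clock: 25.6
position: [0.6217, 0.0441, 0.0175]
ee_rot: [0.0, 1.0, -0.0, 0.003]
contact_force: [8.7, 0.4, -3.6]
width: 0.0126
```

Request:
{"method": "send_rows", "body": {
  "increments": [
    [0.4, 0, 0, 0, 0],
    [0.4, 0, 0, 0, 0],
    [0.4, 0, 0, 0, 0],
    [0.4, 0, 0, -0.03, 0],
    [0.4, 0, 0, -0.05, 0],
    [0.4, 0, 0, -0.06, 0],
    [0.4, 0, 0, -0.06, 0]
  ]
}}

```text
clock: 26.48
position: [0.6174, 0.0445, 0.2193]
ee_rot: [-0.0, 1.0, -0.0, -0.001]
contact_force: [1.0, -0.4, -0.3]
width: 0.0345
```

```bash
python3 -c "
from h import *
s=manip.get_image('scene');crop('s',s,300,170,500,320,'s15')
plan((.435,-.15,.25),-.13,8)"
```

```text
at [0.6218 0.0444 0.2289] yaw -0.0001 t 26.52 w 0.0341 F [3.1 0.5 6. ]
[-0.0234, 0.0243, -0.0026, 0.0162]
[-0.023, 0.0247, -0.0026, 0.0162]
[-0.0225, 0.0251, -0.0026, 0.0162]
[-0.0221, 0.0254, -0.0026, 0.0162]
[-0.0217, 0.0258, -0.0026, 0.0162]
[-0.0213, 0.0261, -0.0026, 0.0162]
[-0.0209, 0.0265, -0.0026, 0.0162]
[-0.0204, 0.0268, -0.0026, 0.0162]
```

View pics/s15.png

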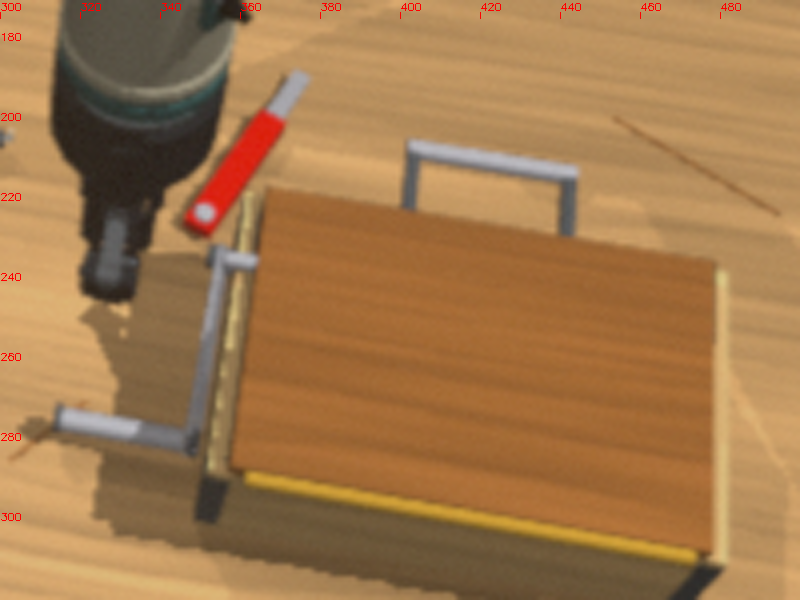

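Request:
{"method": "send_rows", "body": {
  "increments": [
    [0.5, -0.0234, 0.0243, -0.003, 0.016],
    [0.5, -0.023, 0.0247, -0.003, 0.016],
    [0.5, -0.0225, 0.025, -0.003, 0.016],
    [0.5, -0.022, 0.0254, -0.003, 0.016],
    [0.5, -0.0217, 0.0258, -0.003, 0.016],
    [0.5, -0.0213, 0.026, -0.003, 0.016],
    [0.5, -0.021, 0.0265, -0.003, 0.016],
    [0.5, -0.0204, 0.0268, -0.003, 0.016]
  ]
}}

```text
clock: 27.52
position: [0.4302, -0.1503, 0.2416]
ee_rot: [-0.0, 0.998, -0.064, -0.001]
contact_force: [0.0, -1.1, -0.9]
width: 0.0425
```

```bash
python3 -c "
from h import *
s=manip.get_image('scene');t=manip.get_image('top')
crop('s',s,150,140,250,220,'s16',7);crop('t',t,350,230,460,300,'t16',7)
a=cv2.imread('pics/scene0.png')[:,:,::-1].astype(int);d=np.abs(a[185:320,330:490]-s[185:320,330:490].astype(int)).sum(2);print('lid diff',d.mean(),(d>60).sum())"
```

```text
lid diff 18.613564814814815 3
```

View pics/s16.png

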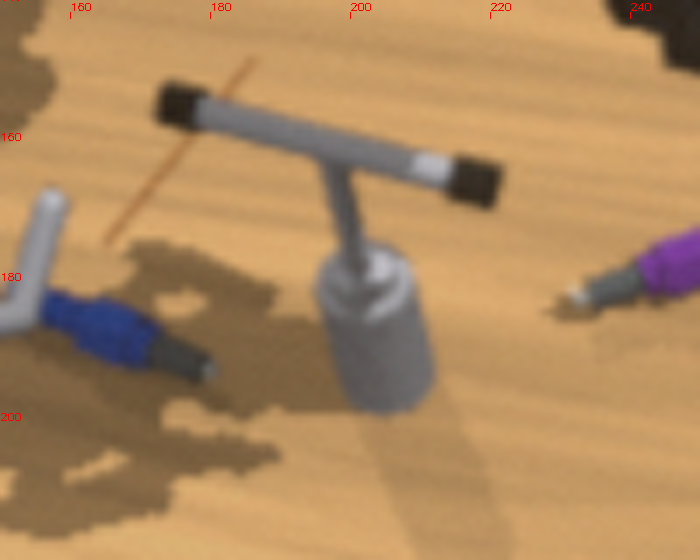

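View pics/t16.png

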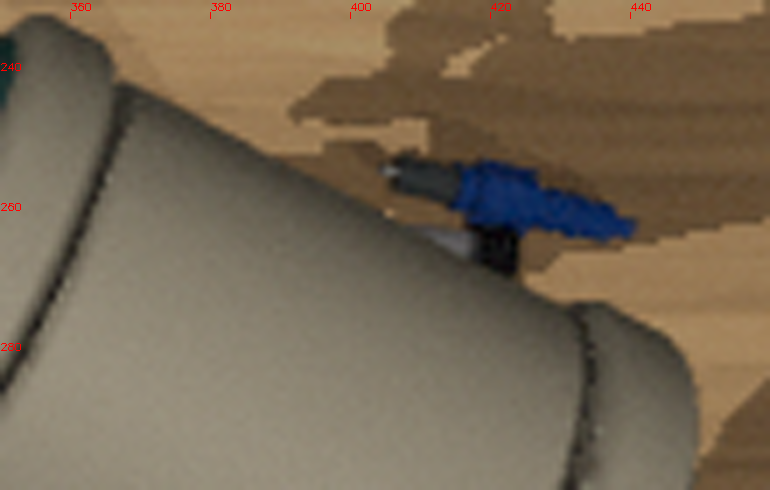

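```bash
python3 -c "
from h import *
for n,l,r in (('scene',(172.3,154.7),(221.5,166.4)),('top',(424,266.2),(367.3,261))):
    a,b=unz(n,l,.145),unz(n,r,.145);print(n,a,b,(a+b)/2,np.linalg.norm(a-b),np.arctan2(*(b-a)[:2])*-1)
print(tri((172.3,154.7),(424,266.2)),tri((221.5,166.4),(367.3,261)))
print('socket', unz('scene',(202,194.5),0),unz('scene',(200.5,179),.065), unz('top',(384,263),.065))
"
```

```text
scene [ 0.4345302  -0.35241762  0.145     ] [ 0.44593088 -0.22887721  0.145     ] [ 0.44023054 -0.29064742  0.145     ] 0.12406533647569146 -0.09202237503546264
top [ 0.42884876 -0.3547363   0.145     ] [ 0.44161475 -0.2328722   0.145     ] [ 0.43523176 -0.29380425  0.145     ] 0.12253093669077551 -0.10437524600293878
(array([ 0.42831471, -0.35696087,  0.13615224]), np.float64(0.001475529027559839)) (array([ 0.44114654, -0.23265507,  0.13800595]), np.float64(0.0033165504889049843))
socket [ 0.44394319 -0.29880882  0.        ] [ 0.43876978 -0.29425387  0.065     ] [ 0.43344086 -0.28846672  0.065     ]
```

```bash
python3 -c "
from h import *
np.set_printoptions(precision=4,suppress=True)
def av(s,t,z):
    a,b=unz('scene',s,z),unz('top',t,z);print(a,b);return (a+b)/2
L=av((157,168.5),(425,201),.271);R=av((132.5,157.5),(456,209.5),.271)
m=(L+R)/2;d=L-R;yaw=np.arctan2(-d[0],d[1]);u=np.array([np.cos(yaw),np.sin(yaw)])
print('tips',L,R,m,yaw,np.linalg.norm(d)); print('seat from tips',m[:2]+.025*u)
L=av((127,204.5),(438,150.5),.276);R=av((102,192),(469,159.5),.276);m=(L+R)/2;d=L-R;yaw=np.arctan2(-d[0],d[1]);u=np.array([np.cos(yaw),np.sin(yaw)])
print('cross',m,yaw,np.linalg.norm(d),m[:2]-.07*u)
L=av((153,184),(424.3,189),.248);R=av((129.5,174),(454,198),.248);m=(L+R)/2;d=L-R;print('V',m,np.arctan2(-d[0],d[1]))
plan((.4377,-.2925,.175),-.098,4)
"
```

```text
[ 0.5616 -0.3189  0.271 ] [ 0.5571 -0.3192  0.271 ]
[ 0.5443 -0.3771  0.271 ] [ 0.5403 -0.3773  0.271 ]
tips [ 0.5593 -0.319   0.271 ] [ 0.5423 -0.3772  0.271 ] [ 0.5508 -0.3481  0.271 ] -0.2841760614225802 0.06061841485696683
seat from tips [ 0.5748 -0.3551]
[ 0.6574 -0.3462  0.276 ] [ 0.6525 -0.3465  0.276 ]
[ 0.6391 -0.4042  0.276 ] [ 0.6346 -0.4048  0.276 ]
cross [ 0.6459 -0.3754  0.276 ] -0.30144271332825945 0.0609213355881272 [ 0.5791 -0.3546]
[ 0.5856 -0.3248  0.248 ] [ 0.5828 -0.3268  0.248 ]
[ 0.5707 -0.3805  0.248 ] [ 0.5645 -0.3842  0.248 ]
V [ 0.5759 -0.3541  0.248 ] -0.28453150467771937
at [ 0.4293 -0.1513  0.2419] yaw -0.1314 t 27.62 w 0.0431 F [ 0.8 -0.1 -0.3]
[0.0067, 0.0347, 0.0167, -0.0084]
[0.0064, 0.0348, 0.0167, -0.0084]
[0.0061, 0.0348, 0.0167, -0.0084]
[0.0058, 0.0349, 0.0167, -0.0084]
```

Request:
{"method": "send_rows", "body": {
  "increments": [
    [0.5, 0.0067, 0.035, 0, -0.008],
    [0.5, 0.0065, 0.035, 0.01, -0.008],
    [0.5, 0.006, 0.035, 0.02, -0.008],
    [0.5, 0.006, 0.035, 0.03, -0.008],
    [0.5, 0, 0, 0, 0]
  ]
}}

```text
clock: 28.25
position: [0.4397, -0.2923, 0.179]
ee_rot: [-0.002, 0.999, -0.049, -0.002]
contact_force: [-0.3, 0.3, -0.5]
width: 0.0427
```

```bash
python3 -c "
from h import *
s=manip.get_image('scene')
crop('s',s,150,120,270,220,'s17',6)
plan((.4377,-.2925,.127),-.098,3)"
```

```text
at [ 0.4401 -0.2914  0.1803] yaw -0.0977 t 28.3 w 0.0429 F [ 0.3 -0.3  0.7]
[-0.0007, 0.0005, 0.0178, 0.0001]
[-0.0007, 0.0005, 0.0178, 0.0001]
[-0.0007, 0.0005, 0.0178, 0.0001]
```

View pics/s17.png

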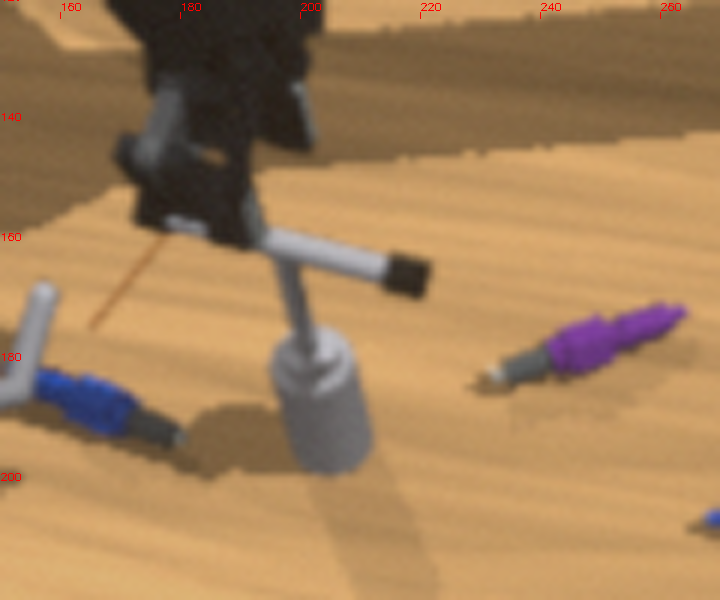

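```bash
python3 -c "
from h import *
print(proj('scene',(.44,-.2914,.18)),proj('scene',(.4377,-.2925,.127)),proj('scene',(.4377,-.2925,.145)))
for dx in (-.035,.035): print(proj('scene',(.44+dx,-.2914-.1*dx,.18)))"
```

```text
[194.07530741 151.2806425 ] [197.45517033 164.05963067] [196.27629129 159.54673737]
[199.72772198 139.80582545]
[188.24983633 163.106777  ]
```

Request:
{"method": "send_rows", "body": {
  "increments": [
    [0.5, -0.001, 0.0005, 0.02, 0],
    [0.5, -0.001, 0.0005, 0.02, 0],
    [0.5, 0, 0, 0.012, 0],
    [0.5, 0, 0, 0, 0]
  ]
}}

```text
clock: 28.8
position: [0.4383, -0.2916, 0.1297]
ee_rot: [-0.001, 0.999, -0.048, -0.0]
contact_force: [0.4, 0.1, 0.0]
width: 0.0425
```

Request:
{"method": "send_rows", "body": {
  "increments": [
    [0.0, 0, 0, 0, 0],
    [0.0, 0, 0, 0, 0],
    [0.0, 0, 0, 0, 0],
    [0.0, 0, 0, 0, 0]
  ],
  "squeeze": 60
}}

```text
clock: 29.3
position: [0.4388, -0.2932, 0.1309]
ee_rot: [0.001, 0.999, -0.048, 0.001]
contact_force: [-0.7, -0.0, 6.6]
width: 0.0101
```

```bash
python3 -c "
from h import *
s=manip.get_image('scene')
crop('s',s,150,120,270,220,'s18',6)
plan((.4377,-.2925,.127),-.098,3)"
```

```text
at [ 0.4388 -0.2932  0.1309] yaw -0.0965 t 29.35 w 0.0099 F [-0.6  0.4  5.9]
[-0.0004, -0.0002, 0.0013, 0.0005]
[-0.0004, -0.0002, 0.0013, 0.0005]
[-0.0004, -0.0002, 0.0013, 0.0005]
```

View pics/s18.png

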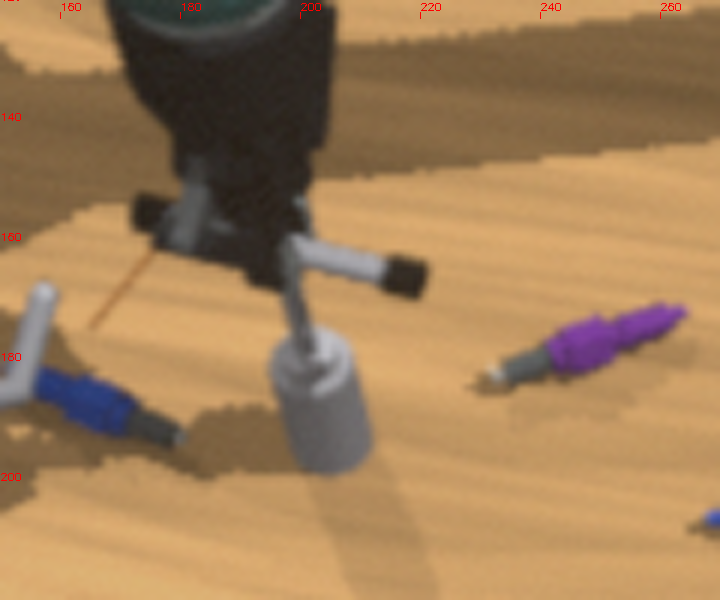

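Request:
{"method": "send_rows", "body": {
  "increments": [
    [0.0, 0, 0, -0.01, 0],
    [0.0, 0, 0, -0.03, 0],
    [0.0, 0, 0, -0.04, 0],
    [0.0, 0, 0, -0.04, 0],
    [0.0, 0, 0, -0.03, 0],
    [0.0, 0, 0, -0.01, 0],
    [0.0, 0, 0, 0, 0]
  ]
}}

```text
clock: 30.22
position: [0.4382, -0.2926, 0.2895]
ee_rot: [-0.0, 0.999, -0.048, -0.0]
contact_force: [-0.5, 0.1, -3.3]
width: 0.0098
```

```bash
python3 -c "
from h import *
plan((.475,-.324,.29),-.295,3)"
```

```text
at [ 0.4382 -0.2926  0.2895] yaw -0.0965 t 30.23 w 0.0098 F [-0.5  0.1 -3.3]
[0.0132, 0.0092, -0.0002, 0.0662]
[0.0138, 0.0084, -0.0002, 0.0662]
[0.0143, 0.0074, -0.0002, 0.0662]
```

Request:
{"method": "send_rows", "body": {
  "increments": [
    [0.0, 0.0066, 0.0046, 0, 0.033],
    [0.0, 0.0066, 0.0046, 0, 0.033],
    [0.0, 0.007, 0.0042, 0, 0.033],
    [0.0, 0.007, 0.0042, 0, 0.033],
    [0.0, 0.007, 0.0037, 0, 0.033],
    [0.0, 0.007, 0.0037, 0, 0.033],
    [0.0, 0, 0, 0, 0],
    [0.0, 0, 0, 0, 0]
  ]
}}

```text
clock: 31.22
position: [0.4743, -0.3245, 0.2899]
ee_rot: [-0.0, 0.989, -0.147, -0.0]
contact_force: [-0.1, -0.4, -3.1]
width: 0.0099
```

```bash
python3 -c "
from h import *
plan((.576,-.355,.29),-.295,5)
s=manip.get_image('scene');t=manip.get_image('top')
crop('s',s,90,90,240,210,'s19',5);crop('t',t,340,150,480,270,'t19',5)"
```

```text
at [ 0.4743 -0.3245  0.2899] yaw -0.2943 t 31.23 w 0.0099 F [-0.1 -0.4 -3.1]
[0.0212, -0.0001, -0.0, 0.0001]
[0.0212, -0.0001, -0.0, 0.0001]
[0.0212, -0.0001, -0.0, 0.0001]
[0.0212, -0.0001, -0.0, 0.0001]
[0.0212, -0.0001, -0.0, 0.0001]
```

View pics/s19.png

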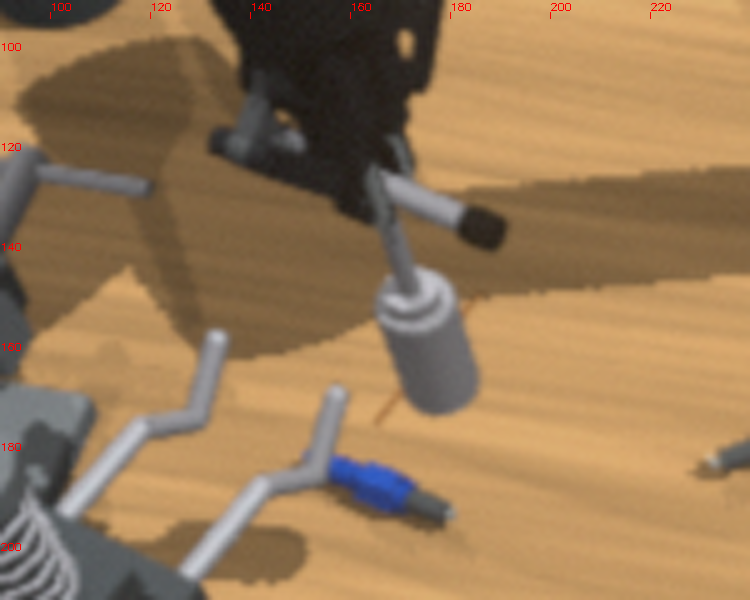

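View pics/t19.png

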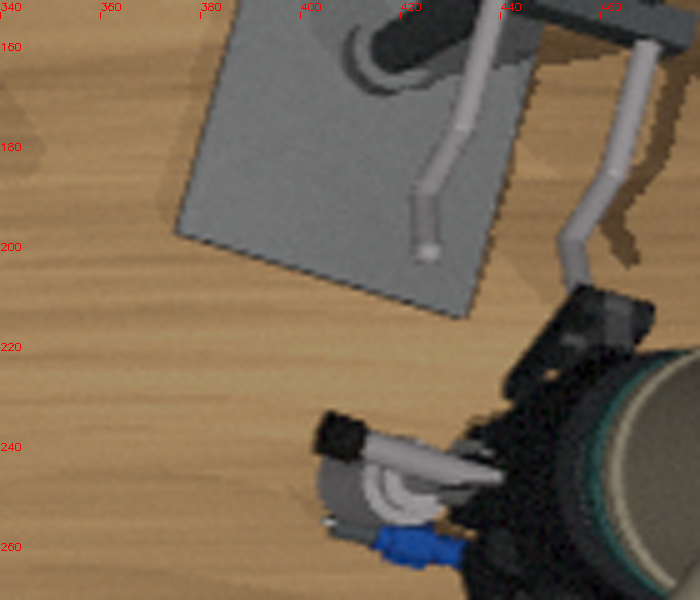

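```bash
python3 -c "
from h import *
for z in (.304,.309):
    a,b=unz('scene',(132.3,117.7),z),unz('scene',(191,136),z);print(z,a,b,(a+b)/2,np.linalg.norm(a-b),np.arctan2(-(b-a)[0],(b-a)[1]))
    print('top',unz('top',(403.5,236.5),z))
print(tri((191,136),(403.5,236.5)))
u=np.array([np.sin(.295),np.cos(.295)]);print('exp R end', np.array([.4743,-.3245])+.06*u)
"
```

```text
0.304 [ 0.46799382 -0.39578362  0.304     ] [ 0.49212131 -0.26210118  0.304     ] [ 0.48005756 -0.3289424   0.304     ] 0.1358423011760307 -0.17856134098139895
top [ 0.49028543 -0.26614147  0.304     ]
0.309 [ 0.47194524 -0.39297704  0.309     ] [ 0.4959231  -0.26012368  0.309     ] [ 0.48393417 -0.32655036  0.309     ] 0.13499983204616942 -0.17856134098139792
top [ 0.49020077 -0.26466999  0.309     ]
(array([ 0.49009432, -0.26499226,  0.30154965]), np.float64(0.003616377337223104))
exp R end [ 0.49174439 -0.26709187]
```

Request:
{"method": "send_rows", "body": {
  "increments": [
    [0.0, 0.015, 0, 0, 0],
    [0.0, 0.02, 0, 0, 0],
    [0.0, 0.02, 0, 0, 0],
    [0.0, 0.02, 0, 0, 0],
    [0.0, 0.02, 0, 0, 0],
    [0.0, 0.011, 0, 0, 0],
    [0.0, 0, 0, 0, 0],
    [0.0, 0, 0, 0, 0]
  ]
}}

```text
clock: 32.33
position: [0.5754, -0.3552, 0.2898]
ee_rot: [-0.0, 0.989, -0.147, -0.0]
contact_force: [-0.2, -1.2, -3.7]
width: 0.01
```

```bash
python3 -c "
from h import *
plan((.576,-.355,.25),-.295,5)
s=manip.get_image('scene');t=manip.get_image('top')
crop('s',s,60,120,210,240,'s20',5);crop('t',t,380,120,520,240,'t20',5)"
```

```text
at [ 0.5754 -0.3552  0.2898] yaw -0.2945 t 32.33 w 0.01 F [-0.2 -1.2 -3.7]
[0.0001, -0.0001, 0.008, 0.0001]
[0.0001, -0.0001, 0.008, 0.0001]
[0.0001, -0.0001, 0.008, 0.0001]
[0.0001, -0.0001, 0.008, 0.0001]
[0.0001, -0.0001, 0.008, 0.0001]
```

View pics/s20.png

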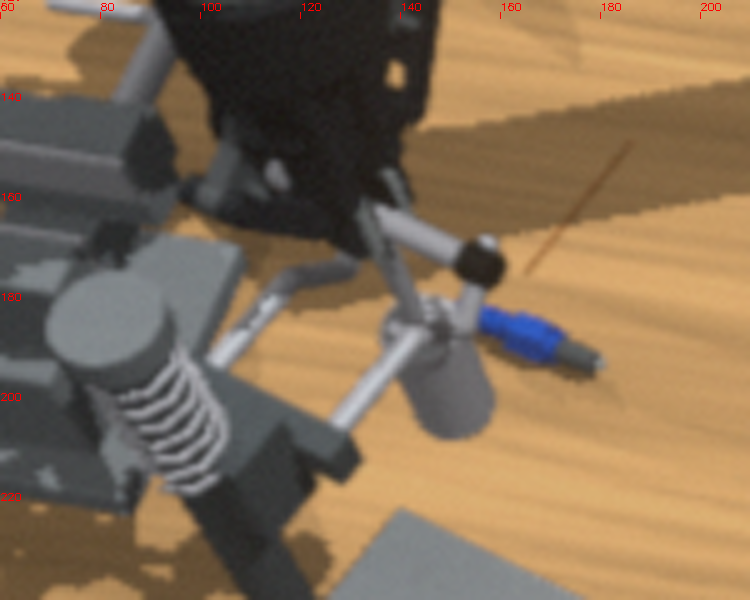

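View pics/t20.png

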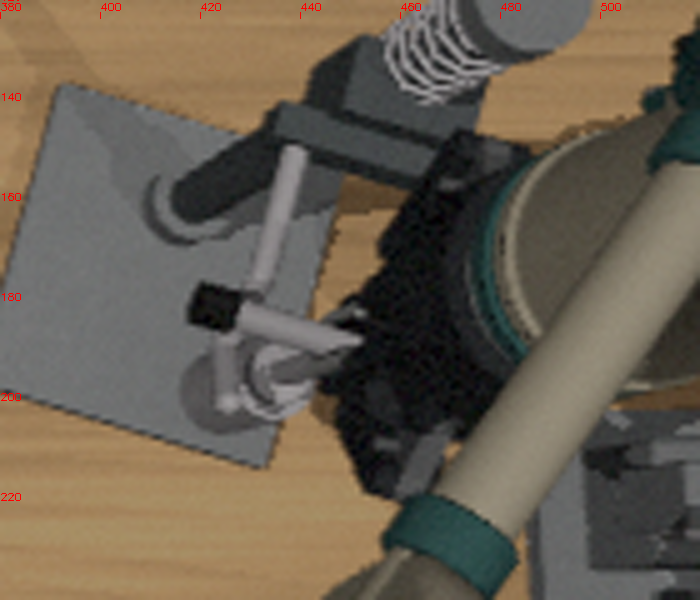

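Request:
{"method": "send_rows", "body": {
  "increments": [
    [0.0, 0, 0, 0.006, 0],
    [0.0, 0, 0, 0.006, 0],
    [0.0, 0, 0, 0.006, 0],
    [0.0, 0, 0, 0.006, 0],
    [0.0, 0, 0, 0.006, 0],
    [0.0, 0, 0, 0.005, 0],
    [0.0, 0, 0, 0.003, 0],
    [0.0, 0, 0, 0, 0]
  ]
}}

```text
clock: 33.42
position: [0.5759, -0.3553, 0.2516]
ee_rot: [-0.0, 0.989, -0.147, -0.0]
contact_force: [0.1, 0.4, -3.0]
width: 0.0099
```

```bash
python3 -c "
from h import *
plan((.576,-.355,.25),-.295,1)
s=manip.get_image('scene');t=manip.get_image('top')
crop('s',s,60,120,210,240,'s21',5);crop('t',t,380,120,520,240,'t21',5)"
```

```text
at [ 0.5759 -0.3553  0.2516] yaw -0.2944 t 33.42 w 0.0099 F [ 0.1  0.4 -3. ]
[0.0, -0.0004, 0.0016, 0.0006]
```

View pics/s21.png

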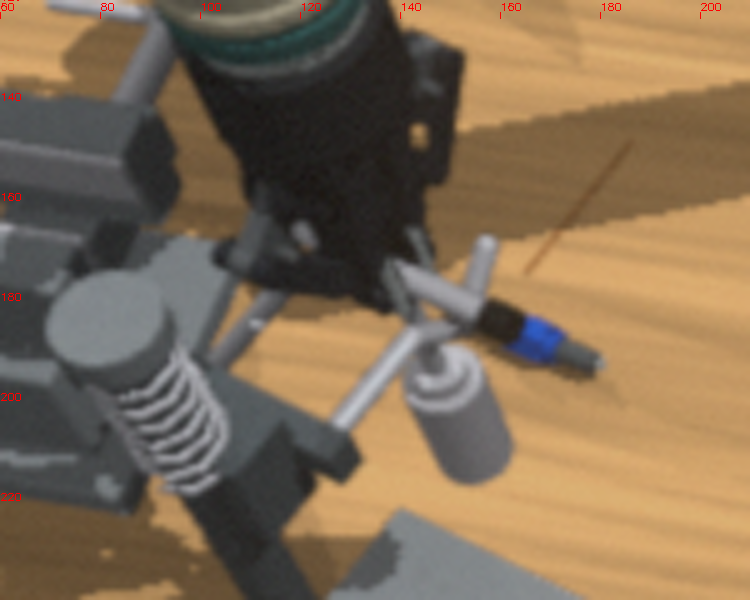

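View pics/t21.png

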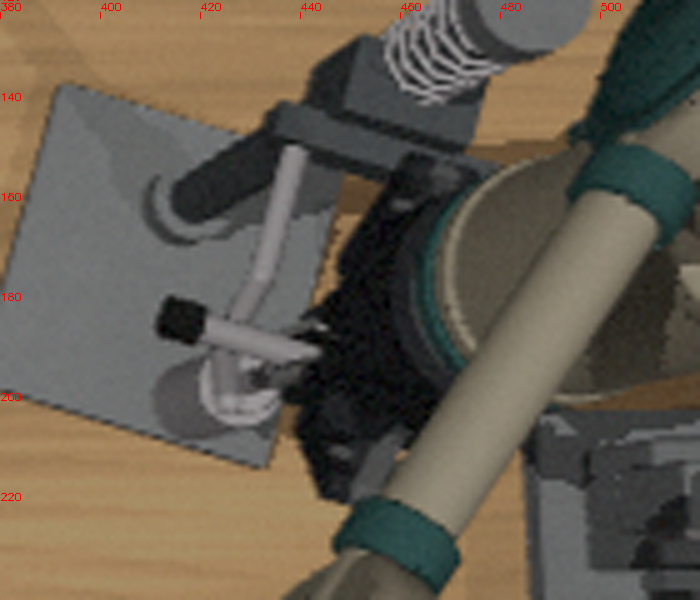

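Request:
{"method": "send_rows", "body": {
  "increments": [
    [0.0, 0, 0, 0.003, 0],
    [0.0, 0, 0, 0.003, 0],
    [0.0, 0, 0, 0.003, 0],
    [0.0, 0, 0, 0.003, 0],
    [0.0, 0, 0, 0.0, 0],
    [0.0, 0, 0, 0.0, 0]
  ]
}}

```text
clock: 34.28
position: [0.5758, -0.3553, 0.2399]
ee_rot: [-0.0, 0.989, -0.147, -0.0]
contact_force: [-0.9, 1.0, -3.1]
width: 0.0094
```

Request:
{"method": "send_rows", "body": {
  "increments": [
    [0.0, 0, 0, 0.003, 0],
    [0.0, 0, 0, 0.003, 0],
    [0.0, 0, 0, 0.003, 0],
    [0.0, 0, 0, 0.003, 0],
    [0.0, 0, 0, 0.0, 0],
    [0.0, 0, 0, 0.0, 0]
  ]
}}

```text
clock: 35.02
position: [0.5758, -0.3553, 0.228]
ee_rot: [-0.0, 0.989, -0.147, -0.0]
contact_force: [-1.5, 1.2, -0.8]
width: 0.0096
```

Request:
{"method": "send_rows", "body": {
  "increments": [
    [0.0, 0, 0, 0.003, 0],
    [0.0, 0, 0, 0.003, 0],
    [0.0, 0, 0, 0.0, 0],
    [0.0, 0, 0, 0.0, 0]
  ]
}}

```text
clock: 35.52
position: [0.5758, -0.3554, 0.2219]
ee_rot: [-0.0, 0.989, -0.147, -0.0]
contact_force: [-1.1, 1.5, -1.4]
width: 0.0098
```

Request:
{"method": "send_rows", "body": {
  "increments": [
    [0.0, 0, 0, 0.003, 0],
    [0.0, 0, 0, 0.0, 0],
    [0.0, 0, 0, 0.0, 0]
  ]
}}

```text
clock: 35.9
position: [0.5759, -0.3554, 0.2189]
ee_rot: [-0.0, 0.989, -0.147, -0.0]
contact_force: [-2.1, 1.3, -0.7]
width: 0.0097
```

```bash
python3 -c "
from h import *
f=[]
for i in range(5):
    s=manip.get_image('scene');f.append(manip.get_state()['contact_force'])
print(np.round(f,1),np.mean(f,0))
crop('s',s,60,120,210,240,'s22',5)"
```

```text
[[-1.8  1.5 -0.7]
 [-2.5  1.7 -0.2]
 [-2.2  1.4  0.4]
 [-2.   1.4  0.1]
 [-2.9  1.3 -0.8]] [-2.28010611  1.44752475 -0.24141041]
```

View pics/s22.png

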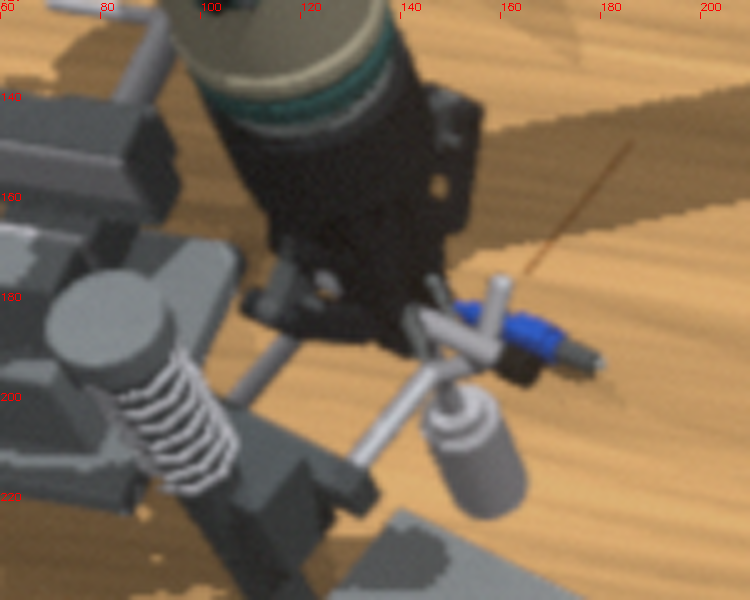

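Request:
{"method": "send_rows", "body": {
  "increments": [
    [0.0, -0.0015, 0, 0, 0],
    [0.0, -0.0015, 0, 0, 0],
    [0.0, 0, 0, 0.0, 0],
    [0.0, 0, 0, 0.0, 0]
  ]
}}

```text
clock: 36.65
position: [0.5753, -0.3553, 0.2197]
ee_rot: [0.001, 0.989, -0.147, 0.003]
contact_force: [6.8, -0.5, -1.0]
width: 0.0096
```

```bash
python3 -c "
from h import *
f=[]
for i in range(4):
    s=manip.get_image('scene');f.append(manip.get_state()['contact_force'])
print(np.mean(f,0))"
```

```text
[ 5.69322165 -1.08273119 -0.45834981]
```

Request:
{"method": "send_rows", "body": {
  "increments": [
    [0.0, -0.0015, 0, 0, 0],
    [0.0, -0.0015, 0, 0, 0],
    [0.0, 0, 0, 0.0, 0],
    [0.0, 0, 0, 0.0, 0]
  ]
}}

```text
clock: 37.35
position: [0.5737, -0.3551, 0.2201]
ee_rot: [0.001, 0.989, -0.147, 0.004]
contact_force: [7.3, -2.4, 0.1]
width: 0.0098
```

```bash
python3 -c "
from h import *
f=[]
for i in range(4):
    s=manip.get_image('scene');f.append(manip.get_state()['contact_force'])
print(np.mean(f,0))
crop('s',s,60,120,210,240,'s23',5)"
```

```text
[ 7.39901197 -1.97744387 -0.253122  ]
```

Request:
{"method": "send_rows", "body": {
  "increments": [
    [0.0, 0.0015, 0, 0, 0],
    [0.0, 0.0015, 0, 0, 0],
    [0.0, 0.0015, 0, 0.0, 0],
    [0.0, 0, 0, 0.0, 0],
    [0.0, 0, 0, 0.0, 0]
  ]
}}

```text
clock: 38.17
position: [0.574, -0.3551, 0.2188]
ee_rot: [0.0, 0.989, -0.147, -0.0]
contact_force: [1.6, -1.4, -0.1]
width: 0.0098
```

```bash
python3 -c "
from h import *
f=[]
for i in range(4):
    s=manip.get_image('scene');f.append(manip.get_state()['contact_force'])
print(np.mean(f,0),manip.get_state()['position'])
crop('s',s,60,120,210,240,'s23',5)"
```

```text
[ 0.87778327 -1.18159022 -0.10977129] [ 0.57411931 -0.35504675  0.21882439]
```

View pics/s23.png

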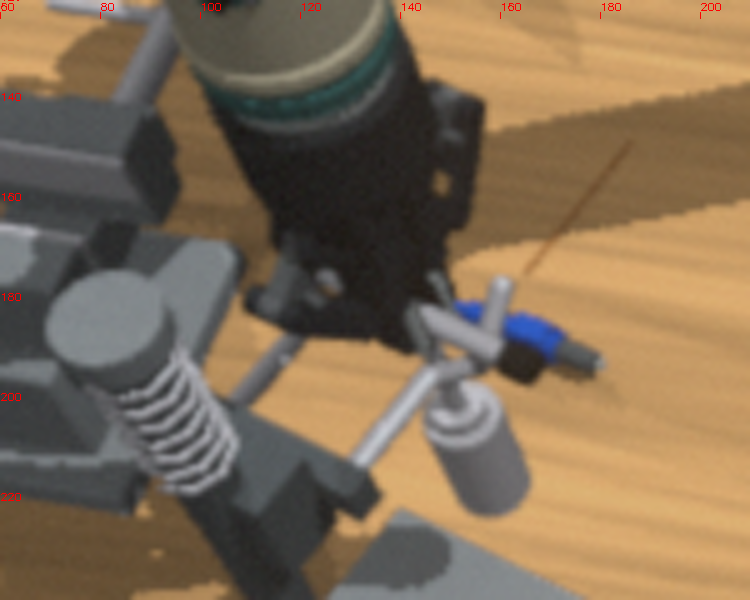

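Request:
{"method": "send_rows", "body": {
  "increments": [
    [0.14, 0, 0, 0, 0],
    [0.16, 0, 0, 0, 0],
    [0.2, 0, 0, 0, 0],
    [0.25, 0, 0, 0, 0],
    [0.3, 0, 0, 0, 0],
    [0.35, 0, 0, 0, 0],
    [0.35, 0, 0, 0, 0],
    [0.35, 0, 0, 0, 0]
  ],
  "squeeze": 20
}}

```text
clock: 39.38
position: [0.5745, -0.355, 0.2189]
ee_rot: [-0.0, 0.989, -0.147, 0.0]
contact_force: [0.1, -0.2, -0.1]
width: 0.0299
```

```bash
python3 -c "
from h import *
s=manip.get_image('scene');p=pose();print(p[0],p[2]['width'],p[2]['contact_force'])
crop('s',s,60,120,210,240,'s24',5)"
```

```text
[ 0.57448198 -0.35499401  0.21886922] 0.029471774517011252 [ 0.24107711 -0.1095062  -0.19613943]
```

View pics/s24.png

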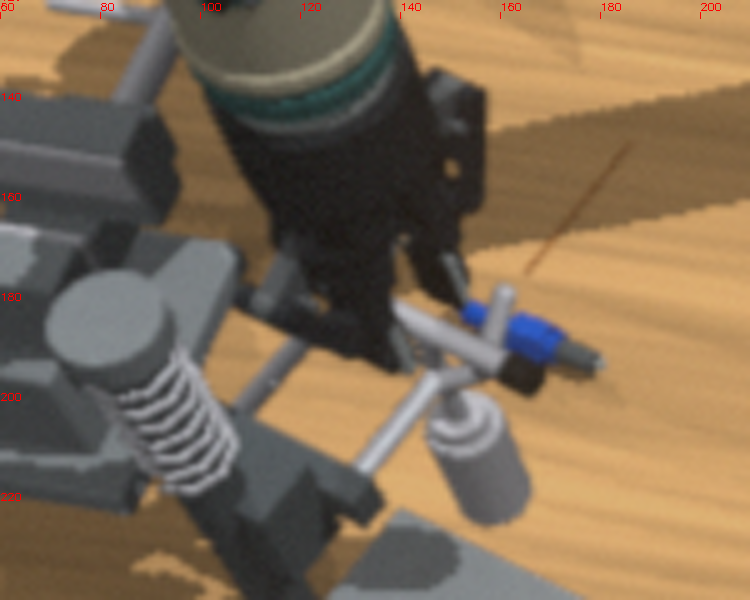

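Request:
{"method": "send_rows", "body": {
  "increments": [
    [0.35, 0, 0, -0.01, 0],
    [0.35, 0, 0, -0.015, 0],
    [0.35, 0, 0, -0.025, 0],
    [0.35, 0, 0, -0.03, 0],
    [0.35, 0, 0, -0.03, 0],
    [0.35, 0, 0, -0.03, 0],
    [0.35, 0, 0, -0.03, 0],
    [0.35, 0, 0, 0, 0]
  ]
}}

```text
clock: 40.42
position: [0.5752, -0.3555, 0.3932]
ee_rot: [0.002, 0.989, -0.147, 0.003]
contact_force: [0.7, -0.4, -0.3]
width: 0.0296
```

Request:
{"method": "send_rows", "body": {
  "increments": [
    [0.35, -0.03, 0, 0, 0],
    [0.35, -0.05, 0, 0, 0],
    [0.35, -0.05, 0, 0, 0],
    [0.35, -0.05, 0, 0, 0],
    [0.35, -0.05, -0.03, 0, 0],
    [0.35, 0, -0.05, 0, 0],
    [0.35, 0, -0.05, 0, 0],
    [0.35, 0, -0.03, 0, 0]
  ]
}}

```text
clock: 41.42
position: [0.4003, -0.1329, 0.3885]
ee_rot: [-0.0, 0.989, -0.146, -0.0]
contact_force: [0.8, -0.7, 0.1]
width: 0.0301
```

```bash
python3 -c "
from h import *
s=manip.get_image('scene');t=manip.get_image('top');s2=manip.get_image('scene')
a=s.astype(int)[120:240,60:210];b=s2.astype(int)[120:240,60:210];print('motion diff',np.abs(a-b).max(),np.abs(a-b).mean())
crop('s',s,60,120,210,240,'s25',5);cv2.imwrite('pics/t25.png',t[:,:,::-1]);cv2.imwrite('pics/s25f.png',s[:,:,::-1])"
```

```text
motion diff 42 1.2925555555555555
```

View pics/s25.png

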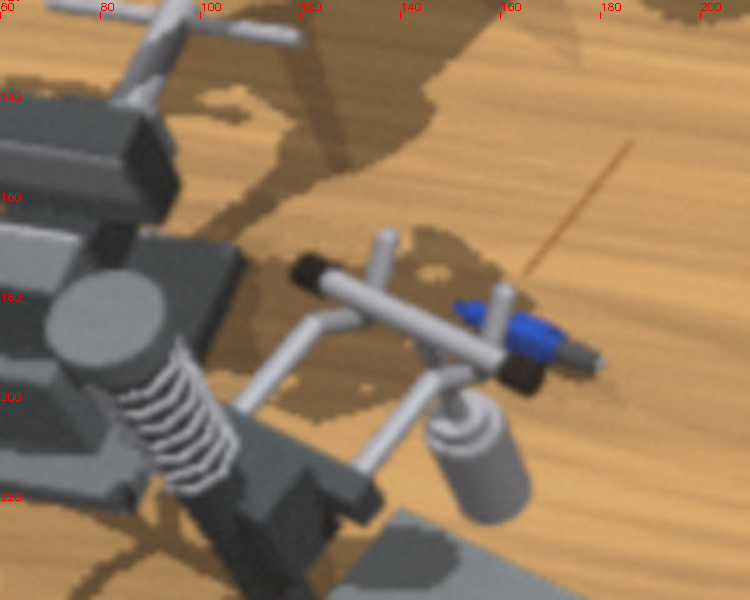

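View pics/t25.png

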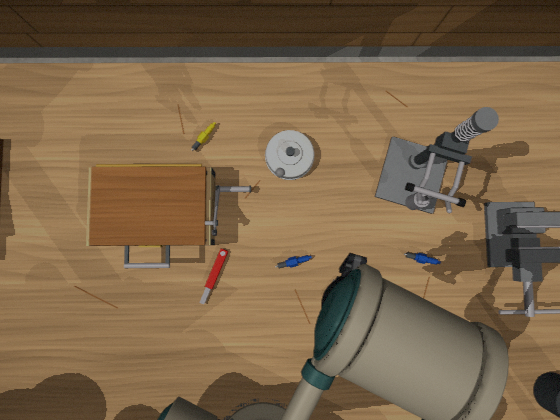

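View pics/s25f.png

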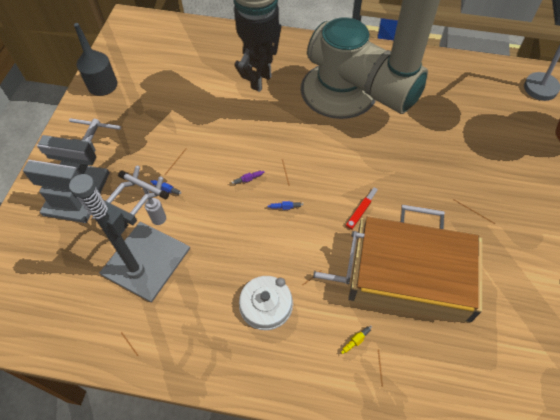

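Request:
{"method": "send_rows", "body": {
  "increments": [
    [0.35, 0, 0, 0, 0],
    [0.35, 0, 0, 0, 0],
    [0.35, 0, 0, 0, 0],
    [0.35, 0, 0, 0, 0],
    [0.35, 0, 0, 0, 0],
    [0.35, 0, 0, 0, 0],
    [0.35, 0, 0, 0, 0],
    [0.35, 0, 0, 0, 0]
  ]
}}

```text
clock: 42.58
position: [0.4008, -0.1351, 0.3889]
ee_rot: [-0.0, 0.989, -0.147, 0.0]
contact_force: [0.2, -0.0, 0.5]
width: 0.0301
```

Request:
{"method": "send_rows", "body": {
  "increments": [
    [0.35, 0, 0, 0, 0],
    [0.35, 0, 0, 0, 0],
    [0.35, 0, 0, 0, 0],
    [0.35, 0, 0, 0, 0],
    [0.35, 0, 0, 0, 0],
    [0.35, 0, 0, 0, 0],
    [0.35, 0, 0, 0, 0],
    [0.35, 0, 0, 0, 0]
  ]
}}

```text
clock: 43.58
position: [0.4008, -0.1351, 0.3889]
ee_rot: [-0.0, 0.989, -0.147, 0.0]
contact_force: [-0.2, -0.2, -0.0]
width: 0.03
```

Request:
{"method": "send_rows", "body": {
  "increments": [
    [0.35, 0, 0, 0, 0],
    [0.35, 0, 0, 0, 0],
    [0.35, 0, 0, 0, 0],
    [0.35, 0, 0, 0, 0],
    [0.35, 0, 0, 0, 0],
    [0.35, 0, 0, 0, 0],
    [0.35, 0, 0, 0, 0],
    [0.35, 0, 0, 0, 0]
  ]
}}

```text
clock: 44.58
position: [0.4008, -0.1352, 0.3889]
ee_rot: [-0.0, 0.989, -0.147, 0.0]
contact_force: [0.3, 1.1, 0.2]
width: 0.0298
```

```bash
python3 -c "
from h import *
ims=[manip.get_image('scene').astype(np.float32)[130:240,80:200].mean(2) for i in range(6)]
for k in ims[1:]: print(np.round(cv2.phaseCorrelate(ims[0][30:,30:],k[30:,30:])[0],3),np.abs(k-ims[0]).mean())
t=manip.get_image('top');s=manip.get_image('scene');crop('t',t,390,150,490,230,'t26',7);crop('s',s,100,160,180,230,'s26',8)
a=cv2.imread('pics/top0.png')[:,:,::-1].astype(int);d=np.abs(a[240:275,110:200]-t[240:275,110:200].astype(int)).sum(2);print('lid bar diff top',d.mean(),(d>60).sum())"
```

```text
[-0.016 -0.003] 1.1005051
[0.018 0.026] 1.1005808
[-0.002  0.051] 1.1026515
[0.013 0.036] 1.1092172
[ 0.003 -0.005] 1.1081817
lid bar diff top 12.823174603174603 1
```

View pics/t26.png

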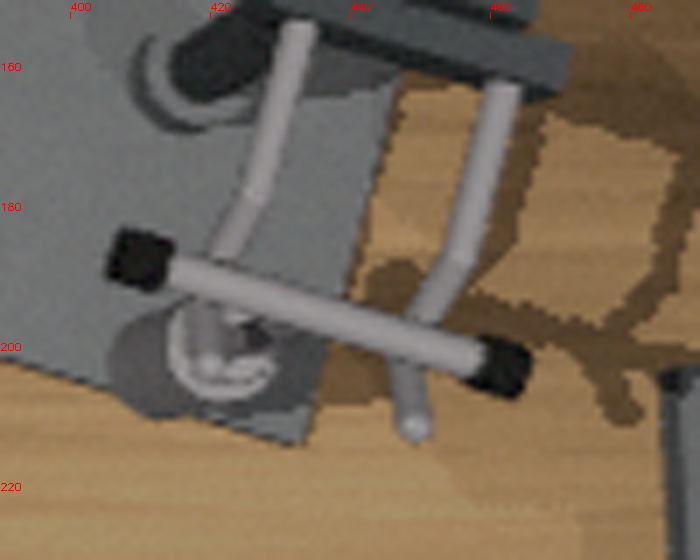

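View pics/s26.png

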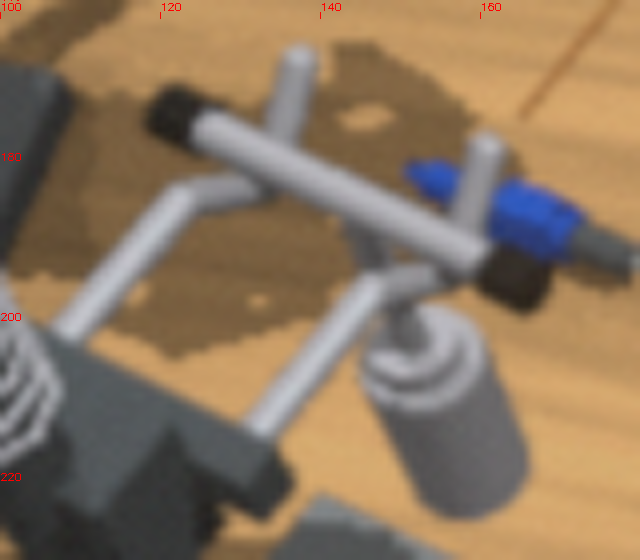

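```bash
python3 -c "
from h import *
print('tips',tri((160.5,177.5),(419.5,202)),tri((136.8,166.5),(449.5,211.5)))
print('bar ends',tri((168,195.5),(465,203.5)) ,tri((118.7,173.5),(465,203.5)),tri((167.5,195),(406,187)))
print(unz('top',(435.5,195),.22),unz('scene',(143.5,185),.22))
manip.sign_off();print('done')"
```

```text
tips (array([ 0.55876403, -0.32077173,  0.23450257]), np.float64(0.0002475702929844827)) (array([ 0.53948464, -0.38020259,  0.23230145]), np.float64(0.00040804068128083223))
bar ends (array([ 0.55971907, -0.36748885,  0.19472748]), np.float64(0.11214343047072686)) (array([ 0.55619677, -0.4178208 ,  0.21963519]), np.float64(0.0002598484294031156)) (array([ 0.5904197 , -0.29864779,  0.22156953]), np.float64(0.001199013552090006))
[ 0.57393308 -0.35867645  0.22      ] [ 0.57484512 -0.356       0.22      ]
the job is handed in; nothing more can be done
done
```

The whole job is done and was handed in at about 45 s; the hand-in reported no verdict.

- **Chest:** I raised the lid and locked the stay at its stop. Only two spark plugs were on the bench, and both went into the chest with the stay still locked. I then broke the knee, guided it most of the way down, and let the lid sink shut.
- **Wrench:** I lowered it into the twin hook until the arm carried almost none of its weight, then let go and backed the arm off.

**Last checks:**
- **Lid:** The pictures match the starting shut pose, with almost no changed pixels around the lid and bar.
- **Plugs:** Both were last seen lying on the chest floor before the lid came down.
- **Hook:** The prong tips sit about 32 mm lower than at the start, and the final dip is well short of the bottom stop.
- **Wrench:** The bar's middle is within about 4 mm of the seat sideways. The wrench looks upright, and six frames in a row showed no movement beyond noise.
- **Surroundings:** The cover, gauge and look-alikes appear undisturbed.

**Disagreements:** Heights worked out from the two cameras read about 5 mm low, so I used the given heights instead. The outer end of the stay's peg measured about 10 mm nearer the chest than the description implies, so I gripped it where the pictures showed it.

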